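# Dip-gauge the varnish tub

### The arm

A 6-joint arm with a two-finger parallel gripper is mounted at the origin on the work surface. World frame = base frame: x ahead of the robot, y to its left, z up, the work surface at z = 0. Lengths are in m, angles in rad, forces in N, time in s.
With the tool pointing down it reaches from about 0.375 to 0.9 m from the base axis. Payload 3.1 kg.
Tool frame: the origin (TCP) lies on the centre line of the jaws, within the pads' length; the fingertips stand 19 mm ahead of it and the grasp point (between the pads) is the TCP; z points along the fingers, y is the line along which they close (so a half turn about z gives the same grasp; the last joint's range is limited). The gripper opens to 85 mm and grips with 20 to 120 N. Pads are 22 mm wide; open, the fingers measure 114 mm over their backs; the gripper's body (76 mm by 85 mm) begins 54 mm behind the grasp point. The pads swing forward as they close: fully open they stand 13 mm farther back than shut.
Start: joints at [1.077, 0.527, 1.433, -0, 1.181, -0.178], TCP at [0.193, 0.594, 0.25] pointing down, gripper open.
Joint ranges: [-3.08, 3.08], [-0.75, 2.2], [0.22, 2.44], [-1.43, 4.57], [0, 2.65], [-2.85, 2.85]. Speed limits (rad/s): [2.79, 2.79, 3.14, 3.14, 3.14, 3.14].

### API

Orientations are given as a unit quaternion [x, y, z, w].
In Python, from station import manip gives the robot as it stands.
- The arm moves only by the tool servo_tool, never from a script. Its argument "rows" is a list that holds one entry, the list of rows, each a list of 7 numbers: the turn, a rotation vector about the tool's x, y, z in degrees, then the shift along the tool's x, y, z in m, then the gripper command: -1 is shut, 1 is fully open, values between are in proportion. In form: [[[wx, wy, wz, tx, ty, tz, jaw], ...]]. A call has 1 to 8 rows; each row shifts and turns the commanded pose from where the row before left it, along the tool's axes as they then stand; what a row does not reach is not made up. A row lasts 1/12 s, in which the tool goes at most 41.7 mm and 7.16 degrees, less where a joint would pass 70% of its speed; a pose out of reach is approached as far as the arm can. A call is refused whole if a number of a shift passes 0.0417 or a number of a turn 7.16, either way. A call with a gripper value outside its range is refused whole. The fingers move at their own pace and stop on an object; "squeeze" is the grip in N (left out, the last holds). Time passes only in rows, so rows that do not move let the fingers close. It gives the time, the measured TCP pose, the force, the opening and the grip force at its end, in the units of the state.
- manip.sense(): the state, without advancing time (a new reading comes with each control period).
- manip.snapshot(name): name is "side" or "top" or "wrist"; returns the picture (384x512x3 uint8, blue, green, red); there is no depth.
- manip.camera_info(name): a dict with "K" (3x3 intrinsics, pixels), "camera_from_world" (4x4, takes a point from world to camera coordinates). Camera axes: x right, y down, z forward; pixel columns grow to the right and rows downward; lengths in m; the calibration is good to about 2 mm. The wrist camera is an equidistant fisheye: a pixel r from the principal point sees the ray r / f radians off the axis. A picture is of the moment at which its call begins: read the wrist's pose just before it. camera_info takes no time and is no camera call; for the wrist camera it gives the pose at the moment of the call.
- manip.sign_off(): hands the job in; it is judged then, once.
The state is a dict: "t": time; "q": joint angles; "qd": joint speeds; "tau": joint torques, N m; "tcp_pos": TCP position; "tool_rot": TCP orientation; "force": force on the tool from outside, world axes, zero at the start; "ft_torque": the same for the moment, N m; "finger_gap": opening from 0.0 (shut) to 1.0 (fully open); "gripper_force": force on a finger pad.
Only numpy, scipy, OpenCV 4.12 (cv2) and the standard library are available. Lean on these libraries where they do the work, as an engineer would, in place of code of your own. Each camera call takes 0.05 s, during which the arm holds its last target. There are 200 camera calls.

### The job

Turn the lock ring of the varnish tub by its upright pin until it stops at the locked mark, then take the gauge rod from its cradle and gently push it into the tub's sloping guide tube until its collar stops against the mouth. Draw the rod fully out again and hold it up level for reading, all of it at least 20 cm above the table and touching nothing but the gripper; finish while still holding it like that. Leave the brush pot, the paint jar and the black tray where they stand.

Things in the scene. Friction and masses are not known exactly. Their poses are not given: they have to be found in the camera images.
- tub: White round varnish tub fixed to the table, 144 mm across and 100 mm high, with a flat lid. Origin: centre of its underside; z up. The guide tube rises out of its lid towards the tub's +x.
- guide_tube: Open aluminium tube fixed in the tub's lid, sloping 40 degrees above level. Origin: centre of its mouth (upper end), 35 mm to the tub's +x from the tub's axis, 135 mm above the table. z runs along the tube, out of the mouth and up; y is level, as the tub's. Bore 15 mm, flaring to 23 mm in the last 10 mm; rim 29 mm across. Clear inside for over 110 mm from the mouth.
- lock_ring (a joint): Angle (rad) of the steel lock ring that runs captive round the tub's lid on the tub's vertical axis. It starts between 0 and 0.35, grows counter-clockwise seen from above, and meets its stop at 0.995, which is the locked mark. It stays where it is left; moving it takes about 2 N at the pin.
- ring_pin (a point): Point in the middle of the ring's upright round steel pin (12 mm across, standing 38 mm up from 108 to 146 mm above the table); the point is 126 mm above the table and 78 mm from the tub's axis. It travels with the ring.
- lock_mark (a point): Where the ring_pin point is when the ring is locked, 126 mm above the table. Below it a small white nub, 22 mm long, sticks out of the tub's wall: the locked mark.
- gauge: Aluminium gauge rod, about 110 g, lying level at the start, its axis 65 mm above the table. Origin on the axis, in the handle. x runs along the rod from tip to handle; z up as it lies. Square handle 18 x 18 mm from x = -40 to +50 mm; collar disc 36 mm across from -48 to -40; round shaft 8 mm across from the collar to the rounded tip at -148 mm.
- gauge_tip (a point): The rounded end of the gauge's shaft, on its axis, 148 mm from the gauge's origin.
- gauge_stop (a point): Centre of the collar's face that meets the tube's mouth, on the axis, 48 mm from the gauge's origin and 100 mm from the tip.
- cradle: Wooden cradle fixed to the table: base board 200 x 70 x 10 mm and two forked posts that carry the gauge's shaft (at x = -95 mm) and the end of its handle (at x = +38 mm), each 12 mm thick along x, up to 71 mm high. Open from above and at the sides between the posts. Origin on its underside, right below the gauge's origin at the start; x as the gauge's.
- brush_pot: White pot, 76 mm across and 85 mm high, with paint brushes up to 190 mm high. Origin: centre of its underside. Bystander.
- paint_jar: Small closed paint jar, 56 mm across, 65 mm high. Origin: centre of its underside. Bystander.
- craft_tray: Empty black plastic tray, 150 x 210 x 45 mm. Origin: centre of its underside. Bystander.
Mind the look-alikes: they are no part of the job. Leave any orange, red or yellow look-alike of the gauge alone.

How it is judged:
By the outcome, as a careful person would: the job done as asked, in the order asked, and still so for the second after the job is handed in, while the arm keeps its last pose, push and grip.
It also fails if it takes over 66 s, if anything falls off the work surface, if the arm or the gripper's body presses on something with over 40 N, if the wrist force passes 120 N, or if a joint passes its speed limit or range.

## Working session

There is one attempt and no reset: what is moved stays moved. The work goes in short steps, Python scripts to look and compute and a tool call to move; the robot and the scene stay as the last step left them, time stands still between calls to the robot, and variables do not carry over. Pictures are saved under pics/ and viewed, at most 10 in all, crops included, and the job is handed in when it is done.

Besides the shell and the picture viewer there is one more tool, called after "Emit:" as name([rows], argument=value, ...), one row to a line, values as JSON. servo_tool: Moves the arm, as the interface text tells. Its arguments: {"type":"object","properties":{"rows":{"type":"array","items":{"type":"array","items":{"type":"array","items":{"type":"number"}}}},"squeeze":{"type":"number"}},"required":["rows"]}

```bash
mkdir -p pics; cat > h.py <<'E'
import numpy as np,cv2
from scipy.spatial.transform import Rotation as R
from station import manip
def ray(cam,u,v,ci=None):
    ci=ci or manip.camera_info(cam);K=np.array(ci["K"]);T=np.array(ci["camera_from_world"])
    a=np.linalg.inv(K)@[u,v,1]
    if cam=="wrist":
        r=np.hypot(a[0],a[1]);a=np.array([a[0]/r*np.sin(r),a[1]/r*np.sin(r),np.cos(r)]) if r>1e-9 else np.array([0,0,1.])
    return -T[:3,:3].T@T[:3,3],T[:3,:3].T@(a/np.linalg.norm(a))
def onz(cam,u,v,z,ci=None):
    o,d=ray(cam,u,v,ci);return o+d*(z-o[2])/d[2]
def proj(cam,p,ci=None):
    ci=ci or manip.camera_info(cam);T=np.array(ci["camera_from_world"]);c=T[:3,:3]@p+T[:3,3]
    K=np.array(ci["K"])
    if cam=="wrist":
        r=np.hypot(c[0],c[1]);th=np.arctan2(r,c[2]);c=np.array([c[0]/r*th,c[1]/r*th,1])
    c=K@(c/c[2]);return c[:2]
E
python3 - <<'E'
from h import *
a=[manip.snapshot(n) for n in("side","top")]
for n,i in zip(("side","top"),a):
    cv2.imwrite(f"pics/{n}0.png",i)
    T=np.array(manip.camera_info(n)["camera_from_world"]);print(n,(-T[:3,:3].T@T[:3,3]).round(3),T[2,:3].round(2))
s=manip.sense();print(s)
E
```

```text
side [ 0.028 -0.939  1.016] [ 0.34  0.68 -0.65]
top [0.336 0.015 1.247] [ 0.16 -0.   -0.99]
{'t': 0.1, 'q': array([ 1.07750483e+00,  5.28359513e-01,  1.43378893e+00, -1.48949325e-05,
        1.18141218e+00, -1.78530311e-01]), 'qd': array([ 3.23224471e-05, -2.48406815e-03, -2.24489052e-03, -6.18091120e-04,
        3.59631519e-04, -1.60983953e-03]), 'tau': array([-3.50517848e-04, -4.43304312e+01, -1.78585517e+01, -1.67408557e-04,
        3.87545850e-03, -6.66145709e-06]), 'tcp_pos': array([0.19318996, 0.59374338, 0.24943516]), 'tool_rot': array([ 1.56728839e-01,  9.87641181e-01, -9.31256436e-04, -3.17846524e-04]), 'force': array([ 0.41552428, -0.66821133, -0.71651124]), 'ft_torque': array([ 0.02375979, -0.03721746, -0.06246973]), 'gripper_force': 0.0, 'finger_gap': 0.9986208542998437}
```

View pics/side0.png

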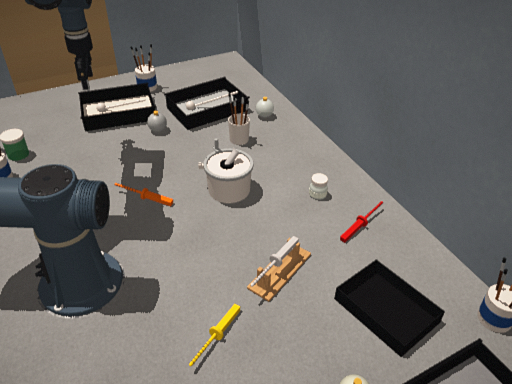

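View pics/top0.png

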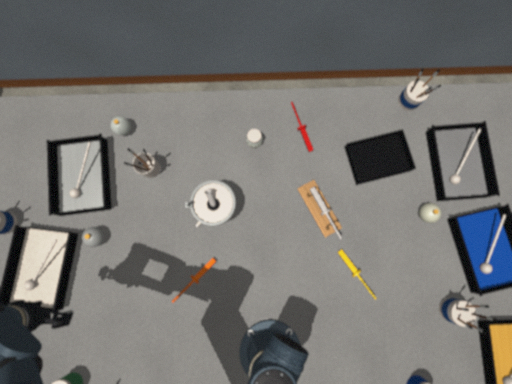

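Candidates for the gauge, by pixel in the top view:
- aluminium rod in the wooden cradle (322,210)
- red look-alike (303,127), yellow (357,273) and orange (195,280)
- silver rods in trays (83,170), (45,265), (467,155), (495,245)

I choose the one in the wooden cradle and check it in a close crop, together with the tub.

```bash
python3 - <<'E'
from h import *
s=cv2.imread("pics/side0.png");t=cv2.imread("pics/top0.png")
def c(i,u,v):return cv2.resize(i[v:v+75,u:u+100],(400,300),interpolation=cv2.INTER_CUBIC)
o=np.vstack([np.hstack([c(s,180,130),c(s,230,230)]),np.hstack([c(t,165,165),c(t,275,170)])])
cv2.imwrite("pics/crop1.png",o)
for n,(u,v) in dict(tub=(213,203),rod=(322,210)).items(): print(n,onz("top",u,v,.1).round(3))
E
```

```text
tub [0.495 0.175 0.1  ]
rod [ 0.461 -0.185  0.1  ]
```

View pics/crop1.png

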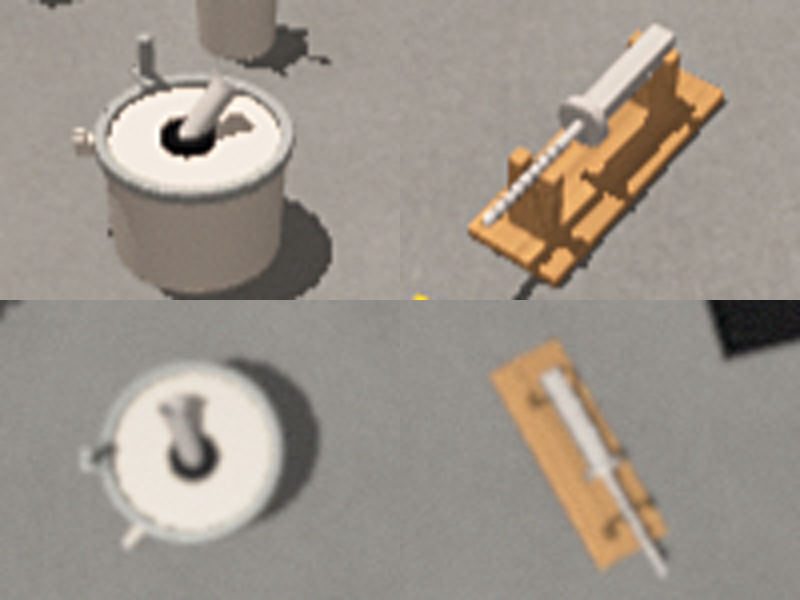

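Bottom right is the aluminium rod with square handle and collar in the wooden cradle, so the choice holds: handle end near top px (312,189), tip near (341,238). Tub: lid centre near top (213,203), pin at (187,205), nub at (197,225), and the tube leaning towards +x.

```bash
cat > m1.py <<'E'
from h import *
t=cv2.imread("pics/top0.png");s=cv2.imread("pics/side0.png")
g=t.min(2).astype(int);sat=t.max(2).astype(int)-g
# lid
def sub(mask,u0,u1,v0,v1):
    m=np.zeros(mask.shape,np.uint8);m[v0:v1,u0:u1]=mask[v0:v1,u0:u1]*255
    c=max(cv2.findContours(m,0,1)[0],key=cv2.contourArea);return m,c
m,c=sub(t[...,2]>195,180,245,170,235)
(u,v),ax,an=cv2.fitEllipse(cv2.convexHull(c));print("lid px",u,v,ax)
C=onz("top",u,v,.1);print("lid c",C.round(4),"diam",ax[0]/proj("top",C+[0,-1e-1,0])[0]) 
px=np.linalg.norm(proj("top",C+[0,-.1,0])-proj("top",C))/.1;print("diam mm",np.array(ax)/px*1000)
# rod
B,S,Rr=[t[...,i].astype(int) for i in range(3)]
m,c=sub((t.min(2)>125)&(abs(Rr-B)<25),305,350,180,246)
pts=np.argwhere(cv2.drawContours(np.zeros(m.shape,np.uint8),[c],-1,1,-1))[:,::-1]
W=np.array([onz("top",*p,.068)[:2] for p in pts])
d,_,_=[None]*3
vx,vy,x0,y0=cv2.fitLine(W.astype(np.float32),cv2.DIST_HUBER,0,.001,.001).ravel()
d=np.array([vx,vy]);d*=np.sign(d[0]);p=np.array([x0,y0]);q=(W-p)@d;w=(W-p)@[-d[1],d[0]]
print("dir",d,"len",q.min(),q.max(),"tip",p+d*q.min(),"end",p+d*q.max())
for a in np.arange(-.1,.11,.01):
    k=abs(q-a)<.005
    if k.any(): print(round(a,3),(np.ptp(w[k])*1000).round(1),(w[k].mean()*1000).round(1))
print("pin top",onz("top",187,205,.146).round(4),"side",onz("side",216.2,139.2,.146).round(4))
print("mouth top",onz("top",210,191,.135),"side",onz("side",180+222/4,130+82/4,.14))
print("nub end",onz("top",197,225,.09),"side",onz("side",180+82/4,130+138/4,.09))
E
python3 m1.py
```

```text
lid px 211.72915649414062 204.33558654785156 (38.96014404296875, 47.90647888183594)
lid c [0.4903 0.1792 0.1   ] diam 0.16106153650451488
diam mm [129.09786132 158.74232806]
dir [ 0.921662   -0.38799387] len -0.11470530058486744 0.14793918469094167 tip [ 0.33155935 -0.16819199] end [ 0.57362879 -0.27009644]
-0.1 56.6 26.3
-0.09 84.9 15.9
-0.08 113.2 4.4
-0.07 144.7 -6.8
-0.06 158.6 -14.6
-0.05 158.9 -12.2
-0.04 159.1 -8.5
-0.03 159.4 -2.2
-0.02 159.6 -4.2
-0.01 159.9 -6.3
-0.0 160.1 -17.6
0.01 159.3 -25.0
0.02 103.0 -18.6
0.03 113.8 -11.2
0.04 121.5 -3.9
0.05 128.1 2.4
0.06 140.2 10.8
0.07 139.3 14.7
0.08 133.9 8.3
0.09 111.7 13.3
0.1 122.7 21.6
pin top [0.4842 0.2513 0.146 ] side [0.494  0.2523 0.146 ]
mouth top [0.5292112 0.1795644 0.135    ] side [0.52618903 0.17992959 0.14      ]
nub end [0.42404895 0.2297391  0.09      ] side [0.42698224 0.22333958 0.09      ]
```

Emit:
servo_tool([
  [[0,0,0,-0.032,-0.019,0,-0.3],[0,0,0,-0.032,-0.019,0,-0.3],[0,0,0,-0.032,-0.019,0,-0.3],[0,0,0,-0.032,-0.019,0,-0.3],[0,0,0,-0.032,-0.019,0,-0.3],[0,0,0,-0.032,-0.019,0,-0.3],[0,0,0,-0.032,-0.019,0,-0.3],[0,0,0,-0.032,-0.019,0,-0.3]],
])

```text
t: 0.77
tcp_pos: [0.3905, 0.3688, 0.25]
tool_rot: [0.157, 0.988, -0.0, -0.0]
force: [0.2, 1.2, 0.6]
finger_gap: 0.35
gripper_force: 0.0
```

Emit:
servo_tool([
  [[0,0,0,-0.032,-0.019,0,-0.3],[0,0,0,-0.032,-0.019,0,-0.3],[0,0,7,-0.02,-0.019,0,-0.3],[0,0,7,0,0,0,-0.3],[0,0,7,0,0,0,-0.3],[0,0,7,0,0,0,-0.3],[0,0,7,0,0,0,-0.3],[0,0,7,0,0,0,-0.3]],
])

```text
t: 1.43
tcp_pos: [0.4518, 0.2899, 0.2499]
tool_rot: [0.503, 0.864, -0.0, -0.0]
force: [0.3, -0.2, -0.1]
finger_gap: 0.354
gripper_force: 0.0
```

Emit:
servo_tool([
  [[0,0,7,0,0,0,-0.3],[0,0,7,0,0,0,-0.3],[0,0,7,0,0,0,-0.3],[0,0,5,0,0,0,-0.3],[0,0,0,0,0,0,-0.3],[0,0,0,0,0,0,-0.3]],
])

```text
t: 1.93
tcp_pos: [0.4518, 0.2902, 0.25]
tool_rot: [0.681, 0.732, -0.0, -0.0]
force: [-0.4, -0.0, 0.0]
finger_gap: 0.35
gripper_force: 0.0
```

```bash
python3 - <<'E'
from h import *
ci=manip.camera_info("wrist");s=manip.sense()
i=manip.snapshot("wrist");cv2.imwrite("pics/w1.png",i)
np.savez("w1.npz",K=ci["K"],T=ci["camera_from_world"])
print(s["t"],s["tcp_pos"].round(4),R.from_quat(s["tool_rot"]).as_matrix().round(3).tolist(),s["q"].round(2),s["finger_gap"],ray("wrist",256,192)[0:2])
cv2.imwrite("pics/w1b.png",cv2.resize(i,(800,600),interpolation=cv2.INTER_CUBIC))
E
```

```text
1.9333 [0.4518 0.2902 0.25  ] [[-0.071, 0.997, -0.001], [0.997, 0.071, -0.0], [-0.0, -0.001, -1.0]] [ 0.36  0.41  1.65 -0.    1.08  0.29] 0.35048731030705804 (array([0.44656904, 0.36695012, 0.37512194]), array([ 0.02894675, -0.3025004 , -0.9527096 ]))
```

View pics/w1b.png

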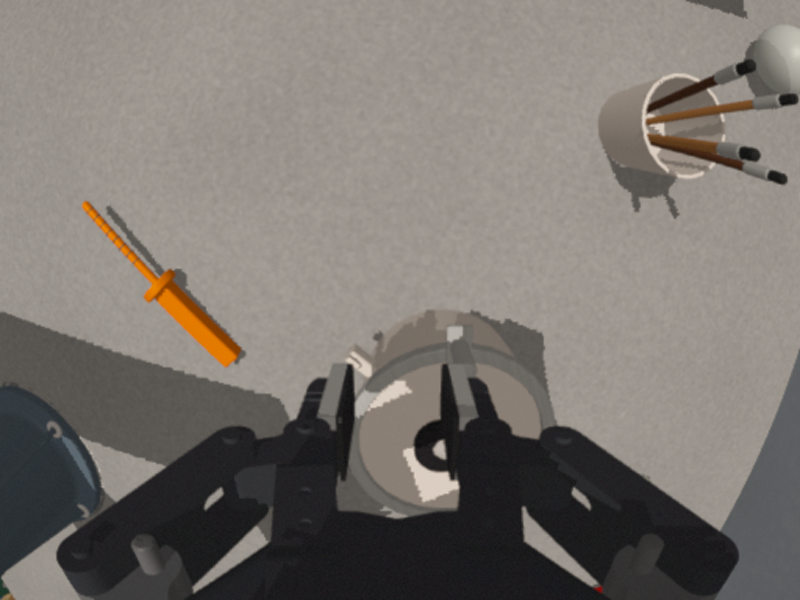

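The wrist picture shows the pin top at (457,332) in the enlarged picture and the nub end at (357,361). The tub lid is partly behind the fingers.

```bash
python3 - <<'E'
from h import *
d=np.load("w1.npz");ci=dict(K=d["K"],camera_from_world=d["T"])
f=1.5625
print("pintop",onz("wrist",457/f,330/f,.146,ci),"nub end",onz("wrist",357/f,358/f,.1,ci),onz("wrist",357/f,358/f,.09,ci))
for u,v in((355,440),(552,420),(545,385),(470,348),(385,378),(395,500)):print(onz("wrist",u/f,v/f,.107,ci))
for z in(.0,.146):print(proj("wrist",np.array([.489,.252,z]),ci)*f)
E
```

```text
pintop [0.48496992 0.2796577  0.146     ] nub end [0.42983512 0.23795121 0.1       ] [0.42922837 0.23326192 0.09      ]
[0.43108174 0.17762054 0.107     ]
[0.56843229 0.20076494 0.107     ]
[0.55693747 0.22868941 0.107     ]
[0.50129772 0.25313494 0.107     ]
[0.44891314 0.22832538 0.107     ]
[0.46279487 0.12308094 0.107     ]
[436.94163651 297.83615792]
[458.18819758 376.61707992]
```

Emit:
servo_tool([
  [[0,0,0,-0.02,0.016,0,0],[0,0,0,-0.02,0.016,0,0],[0,0,0,0,0,0.03,0],[0,0,0,0,0,0.03,0],[0,0,0,0,0,0.01,0],[0,0,0,0,0,0,0]],
])

```text
t: 2.48
tcp_pos: [0.4846, 0.2519, 0.1776]
tool_rot: [0.682, 0.731, -0.003, -0.002]
force: [-0.9, 0.3, -0.3]
finger_gap: 0.498
gripper_force: 0.0
```

```bash
python3 - <<'E'
from h import *
ci=manip.camera_info("wrist");s=manip.sense()
w=manip.snapshot("wrist");t=manip.snapshot("side")
np.savez("w2.npz",K=ci["K"],T=ci["camera_from_world"])
cv2.imwrite("pics/w2.png",w);cv2.imwrite("pics/s2.png",t)
a=cv2.resize(w[160:384,130:380],(400,358),interpolation=cv2.INTER_CUBIC)
b=cv2.resize(t[100:220,160:294],(400,358),interpolation=cv2.INTER_CUBIC)
cv2.imwrite("pics/c2.png",np.hstack([a,b]));print(s["tcp_pos"],s["force"])
E
```

```text
[0.48464301 0.2518644  0.17761579] [-0.92199443  0.2651268  -0.30284007]
```

View pics/c2.png

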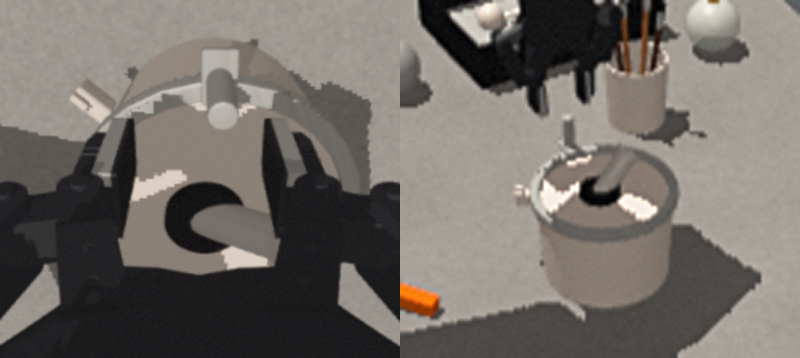

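Wrist view: the pin top is at crop (222,113), between the jaws, which are at 130 and 270. The side view agrees.

```bash
python3 - <<'E'
from h import *
d=np.load("w2.npz");ci=dict(K=d["K"],camera_from_world=d["T"])
q=lambda x,y,z:onz("wrist",130+x/1.6,160+y/1.6,z,ci).round(4)
print("pin",q(222,113,.146),"foot",q(220,50,.108),"hole",q(203,216,.1),"nub",q(80,90,.09),q(80,90,.1))
print("side pin",onz("side",160+570/400*0+168/400*134,100+118/358*120,.146))
E
```

```text
pin [0.493  0.2559 0.146 ] foot [0.4927 0.2678 0.108 ] hole [0.4924 0.1733 0.1   ] nub [0.4268 0.2365 0.09  ] [0.4293 0.2408 0.1   ]
side pin [0.49348637 0.25041075 0.146     ]
```

Emit:
servo_tool([
  [[0,0,0,0.002,0.008,0,0],[0,0,0,0,0,0.02,0],[0,0,0,0,0,0.02,0],[0,0,0,0,0,0,-0.5],[0,0,0,0,0,0,-0.5],[0,0,0,0,0,0,-0.5]],
], squeeze=20)

```text
t: 3.08
tcp_pos: [0.4958, 0.2557, 0.1418]
tool_rot: [0.682, 0.731, 0.001, 0.001]
force: [0.3, 0.3, 0.1]
finger_gap: 0.254
gripper_force: 0.0
```

Emit:
servo_tool([
  [[0,0,-5,0,-0.007,0,-0.5],[0,0,-5,0,-0.007,0,-0.5],[0,0,-5,0,-0.007,0,-0.5],[0,0,-5,0,-0.007,0,-0.5],[0,0,-5,0,-0.007,0,-0.5],[0,0,-5,0,-0.007,0,-0.5],[0,0,-5,0,-0.007,0,-0.5],[0,0,-5,0,-0.007,0,-0.5]],
])

```text
t: 3.75
tcp_pos: [0.4458, 0.2359, 0.1423]
tool_rot: [0.389, 0.921, 0.002, 0.003]
force: [1.5, 1.2, -1.5]
finger_gap: 0.251
gripper_force: 1.0
```

Emit:
servo_tool([
  [[0,0,-3,0,-0.004,0,-0.5],[0,0,-3,0,-0.004,0,-0.5],[0,0,0,0,0,0,-0.5]],
])

```text
t: 4.0
tcp_pos: [0.4392, 0.2296, 0.1421]
tool_rot: [0.342, 0.94, 0.001, 0.002]
force: [-0.2, -0.2, 0.4]
finger_gap: 0.252
gripper_force: 0.1
```

Emit:
servo_tool([
  [[0,0,-1,0,-0.003,0,-0.5],[0,0,-1,0,-0.003,0,-0.5],[0,0,0,0,0,0,-0.5]],
])

```text
t: 4.25
tcp_pos: [0.4345, 0.2247, 0.141]
tool_rot: [0.326, 0.945, 0.0, 0.001]
force: [1.0, 0.0, 0.8]
finger_gap: 0.251
gripper_force: 0.7
```

Emit:
servo_tool([
  [[0,0,-1,0,-0.003,0,-0.5],[0,0,0,0,0,0,-0.5]],
])

```text
t: 4.42
tcp_pos: [0.4322, 0.2221, 0.1404]
tool_rot: [0.317, 0.948, -0.0, 0.0]
force: [0.7, 0.3, 0.5]
finger_gap: 0.249
gripper_force: 0.6
```

Emit:
servo_tool([
  [[0,0,-1,0,-0.003,0,-0.5],[0,0,0,0,0,0,-0.5]],
])

```text
t: 4.58
tcp_pos: [0.4315, 0.2209, 0.1404]
tool_rot: [0.309, 0.951, 0.002, 0.001]
force: [1.9, 5.6, -1.3]
finger_gap: 0.252
gripper_force: 3.1
```

Force is rising, so that may be the stop; push a little more.

Emit:
servo_tool([
  [[0,0,0,0,-0.003,0,-0.5],[0,0,0,0,0,0,-0.5]],
])

```text
t: 4.75
tcp_pos: [0.4314, 0.2207, 0.1405]
tool_rot: [0.311, 0.951, 0.004, 0.002]
force: [4.0, 15.5, -4.4]
finger_gap: 0.25
gripper_force: 7.2
```

Emit:
servo_tool([
  [[0,0,0,0,-0.003,0,-0.5],[0,0,0,0,0,0,-0.5]],
])

```text
t: 4.92
tcp_pos: [0.4313, 0.2203, 0.1406]
tool_rot: [0.311, 0.95, 0.007, 0.003]
force: [6.0, 24.2, -9.2]
finger_gap: 0.251
gripper_force: 11.3
```

```bash
python3 - <<'E'
from h import *
s=manip.sense();print(s["tcp_pos"],s["force"],s["gripper_force"],R.from_quat(s["tool_rot"]).as_matrix().round(3).tolist(),s["q"].round(2))
E
```

```text
[0.43131469 0.22033531 0.14056783] [ 6.00602356 24.20310562 -9.24806152] 11.25487893819809 [[-0.806, 0.592, 0.011], [0.592, 0.806, 0.011], [-0.002, 0.016, -1.0]] [ 0.24  0.52  1.89  0.01  0.72 -0.71]
```

Emit:
servo_tool([
  [[0,0,0,0,0.012,0,-0.3],[0,0,0,0,0,-0.04,-0.3],[0,0,0,0,0,-0.04,1],[0,0,0,0,0,-0.04,1],[0,0,0,0,0,-0.03,1]],
])

```text
t: 5.33
tcp_pos: [0.4336, 0.2245, 0.2923]
tool_rot: [0.309, 0.951, -0.0, -0.0]
force: [0.4, 0.5, 0.1]
finger_gap: 0.764
gripper_force: 0.0
```

```bash
python3 - <<'E'
from h import *
s=manip.sense();M=R.from_quat(s["tool_rot"]).as_matrix()
t=onz("top",340.8,238.5,.065);e=onz("top",312,188.8,.068);print("tip",t,"end",e,np.linalg.norm((t-e)[:2]))
ts=onz("side",230+90/4,230+220/4,.065);es=onz("side",230+(655-400)/4,230+35/4,.068);print("side",ts,es,np.linalg.norm((ts-es)[:2]))
d=(e-t)[:2];d/=np.linalg.norm(d);o=t[:2]+d*.148;print(d,o)
print(s["tcp_pos"],M.round(3).tolist())
E
```

```text
tip [ 0.3671063  -0.24857658  0.065     ] end [ 0.53857926 -0.16021533  0.068     ] 0.19290071540559772
side [ 0.37342237 -0.24879595  0.065     ] [ 0.53920226 -0.15923484  0.068     ] 0.18842548903966222
[0.8889182  0.45806598] [ 0.49866619 -0.18078282]
[0.43358872 0.22452894 0.29233001] [[-0.809, 0.587, -0.0], [0.587, 0.809, -0.001], [-0.0, -0.001, -1.0]]
```

Emit:
servo_tool([
  [[0,0,0,-0.029,-0.0285,0,1],[0,0,0,-0.029,-0.0285,0,1],[0,0,0,-0.029,-0.0285,0,1],[0,0,0,-0.029,-0.0285,0,1],[0,0,0,-0.029,-0.0285,0,1],[0,0,0,-0.029,-0.0285,0,1],[0,0,0,-0.029,-0.0285,0,1],[0,0,0,-0.029,-0.0285,0,1]],
])

```text
t: 6.0
tcp_pos: [0.486, -0.0979, 0.2897]
tool_rot: [0.309, 0.951, -0.0, -0.002]
force: [0.2, 0.7, -0.2]
finger_gap: 1.003
gripper_force: 0.0
```

Emit:
servo_tool([
  [[0,0,0,-0.029,-0.0285,0,1],[0,0,0,-0.029,-0.0285,0,1],[0,0,-7,0,0,0,1],[0,0,-7,0,0,0,1],[0,0,-7,0,0,0,1],[0,0,-7,0,0,0,1],[0,0,-7,0,0,0,1],[0,0,-7,0,0,0,1]],
])

```text
t: 6.67
tcp_pos: [0.4994, -0.176, 0.2894]
tool_rot: [-0.055, 0.998, 0.001, -0.002]
force: [0.8, -0.3, -0.2]
finger_gap: 0.997
gripper_force: 0.0
```

Emit:
servo_tool([
  [[0,0,-7,0,0,0,1],[0,0,-7,0,0,0,1],[0,0,-7,0,0,0.03,1],[0,0,0,0,0,0.03,1],[0,0,0,0,0,0.03,1],[0,0,0,0,0,0,1],[0,0,0,0,0,0,1]],
])

```text
t: 7.25
tcp_pos: [0.499, -0.1755, 0.1988]
tool_rot: [-0.233, 0.972, 0.002, -0.002]
force: [0.9, -0.6, 0.7]
finger_gap: 1.001
gripper_force: 0.0
```

```bash
python3 - <<'E'
from h import *
ci=manip.camera_info("wrist");s=manip.sense()
w=manip.snapshot("wrist");np.savez("w3.npz",K=ci["K"],T=ci["camera_from_world"]);cv2.imwrite("pics/w3.png",w)
cv2.imwrite("pics/w3b.png",cv2.resize(w[100:,80:480],(800,568),interpolation=cv2.INTER_CUBIC));print(s["tcp_pos"],R.from_quat(s["tool_rot"]).as_matrix().round(3).tolist(),s["q"].round(2))
E
```

```text
[ 0.49904486 -0.17547707  0.19876651] [[-0.891, -0.454, -0.006], [-0.454, 0.891, 0.003], [0.004, 0.005, -1.0]] [-0.55  0.47  1.72 -0.    0.95 -2.59]
```

View pics/w3b.png

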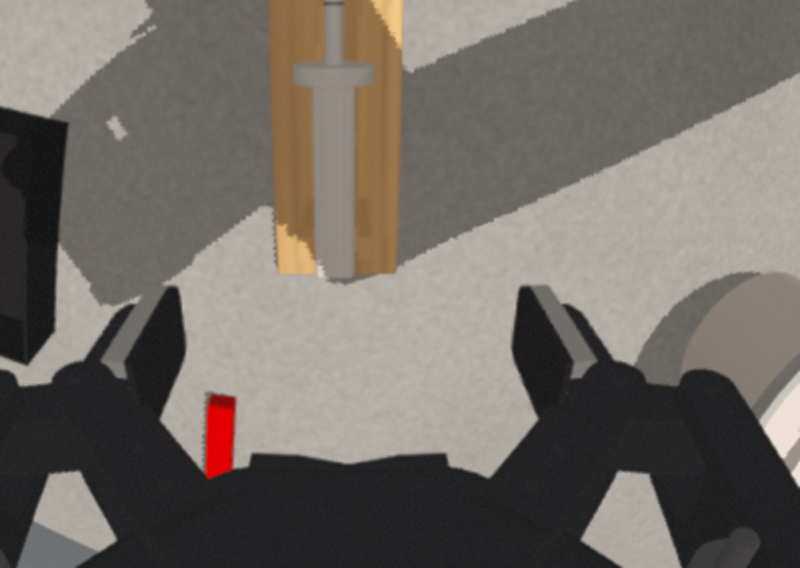

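The rod lies vertical in the wrist picture. The collar is at crop (334,70) and the handle end at (335,272), and the jaws are roughly centred on it.

```bash
cat > tf.py <<'E'
from h import *
def d2tool(dw):
    M=R.from_quat(manip.sense()["tool_rot"]).as_matrix();return (M.T@dw).round(4)
E
python3 - <<'E'
from tf import *
d=np.load("w3.npz");ci=dict(K=d["K"],camera_from_world=d["T"])
q=lambda x,y,z:onz("wrist",80+x/2,100+y/2,z,ci)
e=q(335,272,.074);a=q(334,88,.074);f=q(334,63,.083);sh=q(334,20,.069)
print("end",e,"collar back",a,"len",np.linalg.norm((e-a)[:2]),"front",f,"shaft",sh)
x=(e-a)[:2];x/=np.linalg.norm(x);print("dir",x,(e-sh)[:2]/np.linalg.norm((e-sh)[:2]))
o=(e[:2]-x*.05+a[:2]+x*.04+f[:2]+x*.048)/3;print("origin",o,"alt",e[:2]-x*.05,f[:2]+x*.048)
p=manip.sense()["tcp_pos"];print(d2tool(np.array([*o,.065])-p))
E
```

```text
end [ 0.54238798 -0.15933295  0.074     ] collar back [ 0.4659614  -0.19814817  0.074     ] len 0.08571839960699934 front [ 0.45551615 -0.20324492  0.083     ] shaft [ 0.44037919 -0.21116799  0.069     ]
dir [0.89160066 0.45282255] [0.89150455 0.45301174]
origin [ 0.49924878 -0.18117293] alt [ 0.49780795 -0.18197408] [ 0.49831298 -0.18150944]
[ 0.0031 -0.004   0.1354]
```

Emit:
servo_tool([
  [[0,0,0,0.002,-0.0045,0.033,1],[0,0,0,0,0,0.033,1],[0,0,0,0,0,0.033,0.5],[0,0,0,0,0,0.025,0.2],[0,0,0,0,0,0.008,-0.2],[0,0,0,0,0,0,-0.4],[0,0,0,0,0,0,-0.4],[0,0,0,0,0,0,-0.4]],
], squeeze=30)

```text
t: 7.97
tcp_pos: [0.5026, -0.1821, 0.0704]
tool_rot: [-0.233, 0.972, -0.002, 0.002]
force: [-0.5, -0.2, 0.3]
finger_gap: 0.297
gripper_force: 0.0
```

Emit:
servo_tool([
  [[0,0,0,0,0,0,-0.6],[0,0,0,0,0,0,-0.8],[0,0,0,0,0,0,-1],[0,0,0,0,0,0,-1],[0,0,0,0,0,0,-1]],
], squeeze=50)

```text
t: 8.38
tcp_pos: [0.5024, -0.182, 0.0706]
tool_rot: [-0.233, 0.972, -0.002, 0.002]
force: [-0.9, -0.2, 7.0]
finger_gap: 0.202
gripper_force: 49.7
```

Emit:
servo_tool([
  [[0,0,0,0,0,-0.01,-1],[0,0,0,0,0,-0.03,-1],[0,0,0,0,0,-0.04,-1],[0,0,0,0,0,-0.04,-1],[0,0,0,0,0,-0.04,-1],[0,0,0,0,0,-0.04,-1],[0,0,0,0,0,0,-1],[0,0,0,0,0,0,-1]],
])

```text
t: 9.05
tcp_pos: [0.5021, -0.1817, 0.272]
tool_rot: [-0.233, 0.972, -0.003, 0.003]
force: [0.4, 0.2, -2.4]
finger_gap: 0.2
gripper_force: 49.1
```

```bash
python3 - <<'E'
from tf import *
s=manip.sense();print(s["tcp_pos"],s["force"],s["finger_gap"],R.from_quat(s["tool_rot"]).as_matrix().round(3).tolist(),s["q"].round(2))
# tub axis / mouth from the top view now arm is clear of tub
t=manip.snapshot("top");w=manip.snapshot("side");cv2.imwrite("pics/t4.png",t);cv2.imwrite("pics/s4.png",w)
c=lambda i,u,v:cv2.resize(i[v:v+75,u:u+100],(400,300),interpolation=cv2.INTER_CUBIC)
cv2.imwrite("pics/c4.png",np.vstack([np.hstack([c(w,180,130),c(t,165,165)]),cv2.resize(np.hstack([w[150:300,200:350],t[130:280,250:400]]),(800,400))[:300]]))
E
```

```text
[ 0.50210687 -0.18171261  0.27200714] [ 0.39456973  0.16425493 -2.37513568] 0.20036400800299467 [[-0.891, -0.454, 0.007], [-0.454, 0.891, -0.004], [-0.004, -0.007, -1.0]] [-0.56  0.38  1.64 -0.    1.12 -2.6 ]
```

View pics/c4.png

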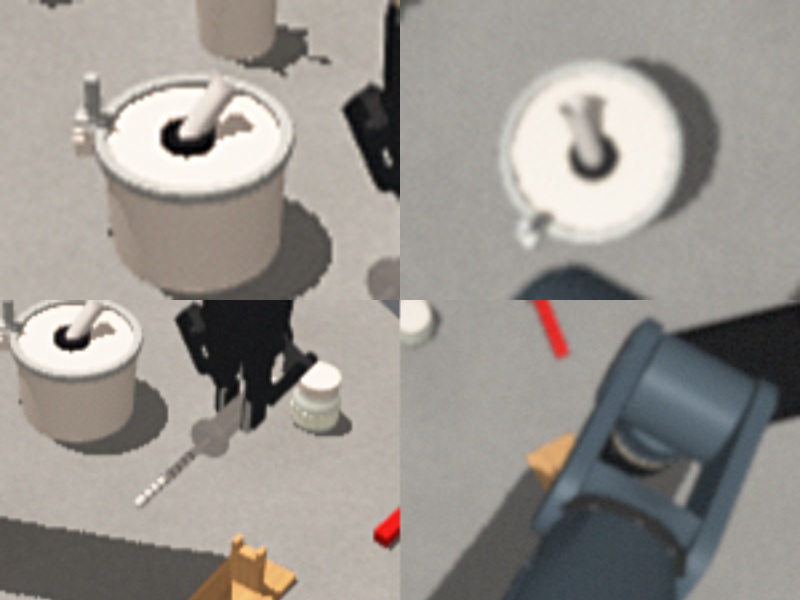

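The pin now stands over the nub, so the ring is locked, and the rod is lifted clear in the jaws. Ring circle in the top crop: x 500–686, y 60–243. The mouth is near (583,100).

```bash
python3 - <<'E'
from tf import *
t=cv2.imread("pics/t4.png")
print("bg",t[215:225,245:250].mean((0,1)))
m=((t[...,2]>185)*255).astype(np.uint8);m[:,:185]=0;m[:,245:]=0;m[:175]=0;m[232:]=0
m=cv2.morphologyEx(m,cv2.MORPH_OPEN,np.ones((5,5)))
c=max(cv2.findContours(m,0,1)[0],key=cv2.contourArea);h=cv2.convexHull(c);(u,v),ax,_=cv2.fitEllipse(h);C=onz("top",u,v,.1)
px=np.linalg.norm(proj("top",C+[0,-.1,0])-proj("top",C))/.1
print("lid",u,v,np.array(ax)/px*1e3,C)
T=lambda x,y,z:onz("top",165+x/4,165+y/4,z);S=lambda x,y,z:onz("side",180+x/4,130+y/4,z)
print("ring c",T(193,151,.107),"side ring c",S(196,137,.107))
print("hole",T(195,157,.1),S(190,137,.1),"mouth",T(183,103,.135),S(222,88,.135))
# triangulate mouth
o1,d1=ray("top",165+183/4,165+103/4);o2,d2=ray("side",180+222/4,130+87/4)
A=np.stack([d1,-d2],1);k=np.linalg.lstsq(A,o2-o1,rcond=None)[0];print("tri",o1+k[0]*d1,o2+k[1]*d2)
E
```

```text
bg [154.38 159.78 162.54]
lid 211.85365295410156 202.5841522216797 [147.12258156 150.55202041] [0.49615048 0.17876067 0.1       ]
ring c [0.49448836 0.17315927 0.107     ] side ring c [0.49761479 0.16593294 0.107     ]
hole [0.49040177 0.17250285 0.1       ] [0.49712003 0.17641647 0.1       ] mouth [0.52996233 0.17713594 0.135     ] [0.52579692 0.17926221 0.135     ]
tri [0.52957384 0.17681127 0.13722236] [0.52537196 0.17827241 0.1367013 ]
```

Emit:
servo_tool([
  [[0,0,0,-0.015,0.01,-0.02,-1],[0,0,0,-0.026,0.021,-0.02,-1],[0,0,0,-0.026,0.021,-0.008,-1],[0,0,0,-0.026,0.021,0,-1],[0,0,0,-0.026,0.021,0,-1],[0,0,0,-0.026,0.021,0,-1],[0,0,0,-0.026,0.021,0,-1],[0,0,0,-0.026,0.021,0,-1]],
])

```text
t: 9.82
tcp_pos: [0.6044, 0.0498, 0.3134]
tool_rot: [-0.233, 0.972, 0.001, -0.003]
force: [0.9, -0.7, -1.2]
finger_gap: 0.196
gripper_force: 49.0
```

Emit:
servo_tool([
  [[0,0,0,-0.026,0.021,0,-1],[0,0,0,-0.026,0.021,0,-1],[0,0,0,-0.026,0.021,0,-1],[0,0,0,-0.026,0.021,0,-1],[0,0,0,-0.026,0.021,0,-1],[0,0,7,0,0,0,-1],[0,0,7,0,0,0,-1],[0,0,6,0,0,0,-1]],
])

```text
t: 10.48
tcp_pos: [0.6724, 0.2015, 0.3121]
tool_rot: [-0.059, 0.998, -0.0, -0.004]
force: [0.3, 0.4, -0.9]
finger_gap: 0.202
gripper_force: 49.0
```

Emit:
servo_tool([
  [[0,-5,0,0,0,0,-1],[0,-5,0,0,0,0,-1],[0,-5,0,0,0,0,-1],[0,-5,0,0,0,0,-1],[0,-5,0,0,0,0,-1],[0,-5,0,0,0,0,-1],[0,-5,0,0,0,0,-1],[0,-5,0,0,0,0,-1]],
])

```text
t: 11.15
tcp_pos: [0.6718, 0.2003, 0.3132]
tool_rot: [-0.057, 0.938, 0.021, 0.34]
force: [0.4, -0.0, -1.6]
finger_gap: 0.196
gripper_force: 49.1
```

Emit:
servo_tool([
  [[0,0,0,0,0,0,-1],[0,0,0,0,0,0,-1]],
])

```text
t: 11.32
tcp_pos: [0.6714, 0.2004, 0.3124]
tool_rot: [-0.057, 0.94, 0.02, 0.337]
force: [0.3, 0.7, -0.7]
finger_gap: 0.201
gripper_force: 49.1
```

```bash
cat > goal.py <<'E'
from tf import *
def goal(M=(.529,.178,.135),yaw=7,out=.04,tip=(.151,0,.0056)):
    c,s=np.cos(np.radians(40)),np.sin(np.radians(40));a=np.radians(yaw);h=np.array([np.cos(a),np.sin(a),0])
    u=c*h+[0,0,s];z=s*h-[0,0,c];G=np.stack([-u,np.cross(z,-u),z],1)
    p=np.array(M)+u*out-G@np.array(tip)
    st=manip.sense();T=R.from_quat(st["tool_rot"])
    print("tcp",st["tcp_pos"].round(4),"rotvec",(T.inv()*R.from_matrix(G)).as_rotvec(degrees=True).round(2),"shift",T.inv().apply(p-st["tcp_pos"]).round(4),"F",st["force"].round(1),st["q"].round(2),st["finger_gap"].round(3))
    return p,G
E
python3 - <<'E'
from goal import *
goal()
ci=manip.camera_info("wrist");w=manip.snapshot("wrist");np.savez("w5.npz",K=ci["K"],T=ci["camera_from_world"]);cv2.imwrite("pics/w5.png",w)
s=manip.snapshot("side");cv2.imwrite("pics/s5.png",s)
cv2.imwrite("pics/c5.png",np.hstack([cv2.resize(w,(480,360)),cv2.resize(s[60:210,160:293],(320,360),interpolation=cv2.INTER_CUBIC)]))
E
```

```text
Traceback (most recent call last):
  File "goal.py", line 7, in goal
    print("tcp",st["tcp_pos"].round(4),"rotvec",(T.inv()*R.from_matrix(G)).as_rotvec(degrees=True).round(2),"shift",T.inv().apply(p-st["tcp_pos"]).round(4),"F",st["force"].round(1),st["q"].round(2),st["finger_gap"].round(3))
                                                                                                                                                                                                      ^^^^^^^^^^^^^^^^^^^^^^
AttributeError: 'float' object has no attribute 'round'
```

```bash
sed -i 's/,st\["finger_gap"\].round(3)//' goal.py; python3 -c "
from goal import *
goal()"
```

```text
tcp [0.6714 0.2004 0.3124] rotvec [-0.03 -0.54 -0.02] shift [ 0.0331 -0.0048  0.038 ] F [ 0.3  0.7 -0.7] [ 0.13  0.4   1.68 -0.02  0.38 -1.54]
```

Emit:
servo_tool([
  [[0,-0.5,0,0.011,-0.0016,0.0127,-1],[0,0,0,0.011,-0.0016,0.0127,-1],[0,0,0,0.011,-0.0016,0.0127,-1],[0,0,0,0,0,0,-1],[0,0,0,0,0,0,-1]],
])

```text
t: 11.73
tcp_pos: [0.6744, 0.1956, 0.2646]
tool_rot: [-0.057, 0.937, 0.021, 0.344]
force: [-0.1, 1.3, -1.0]
finger_gap: 0.199
gripper_force: 49.1
```

```bash
python3 - <<'E'
from goal import *
goal()
ci=manip.camera_info("wrist");w=manip.snapshot("wrist");np.savez("w5.npz",K=ci["K"],T=ci["camera_from_world"]);cv2.imwrite("pics/w5.png",w)
s=manip.snapshot("side");cv2.imwrite("pics/s5.png",s)
cv2.imwrite("pics/c5.png",np.hstack([cv2.resize(w[50:290,156:356],(500,600),interpolation=cv2.INTER_CUBIC),cv2.resize(s[90:210,200:260],(300,600),interpolation=cv2.INTER_CUBIC)]))
E
```

```text
tcp [0.6744 0.1956 0.2646] rotvec [-0.04  0.32 -0.05] shift [ 0.0045  0.0002 -0.0005] F [-0.1  1.3 -1. ] [ 0.12  0.47  1.73 -0.01  0.24 -1.56]
```

View pics/c5.png

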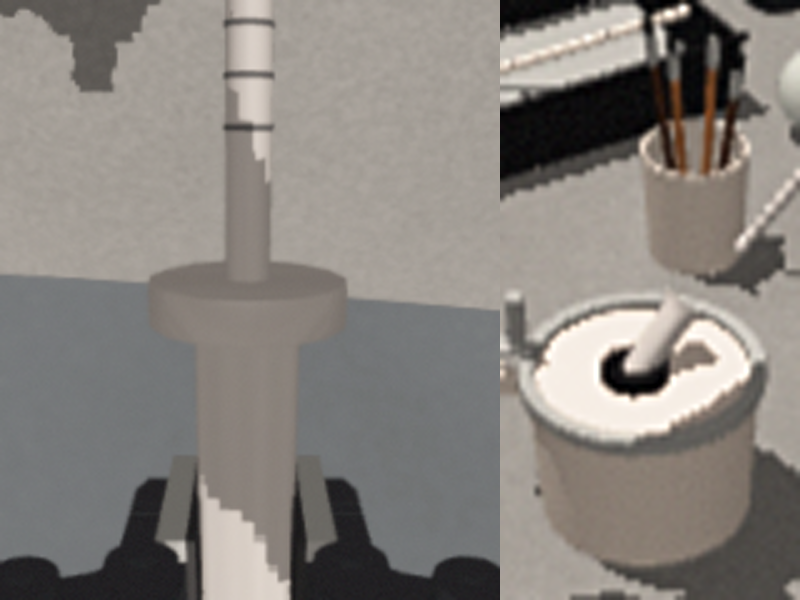

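In the side crop the rod tip is at (738,245), i.e. px (247.6,139), and the tube mouth is near (680,300), i.e. px (236,150). In the wrist crop the tip lies above the frame, so I crop higher.

```bash
python3 - <<'E'
from goal import *
st=manip.sense();T=R.from_quat(st["tool_rot"]);tip=st["tcp_pos"]+T.apply([.151,0,.0056])
d=np.load("w5.npz");ci=dict(K=d["K"],camera_from_world=d["T"])
M=np.array([.529,.178,.135])
for n,p in(("tip",tip),("mouth",M),("base",st["tcp_pos"]+T.apply([.051,0,.0056]))):print(n,p.round(4),"side",proj("side",p).round(1),"wrist",proj("wrist",p,ci).round(1))
w=cv2.imread("pics/w5.png");s=cv2.imread("pics/s5.png")
cv2.imwrite("pics/c6.png",np.hstack([cv2.resize(w[0:100,216:296],(480,600),interpolation=cv2.INTER_CUBIC),cv2.resize(s[120:180,225:257],(320,600),interpolation=cv2.INTER_CUBIC)]))
E
```

```text
tip [0.5651 0.1825 0.1646] side [246.8 140.1] wrist [254.2 -52.3]
mouth [0.529 0.178 0.135] side [236.6 152. ] wrist [ 254. -123.]
base [0.6405 0.1917 0.2297] side [268.1 114.3] wrist [254.3 161.5]
```

View pics/c6.png

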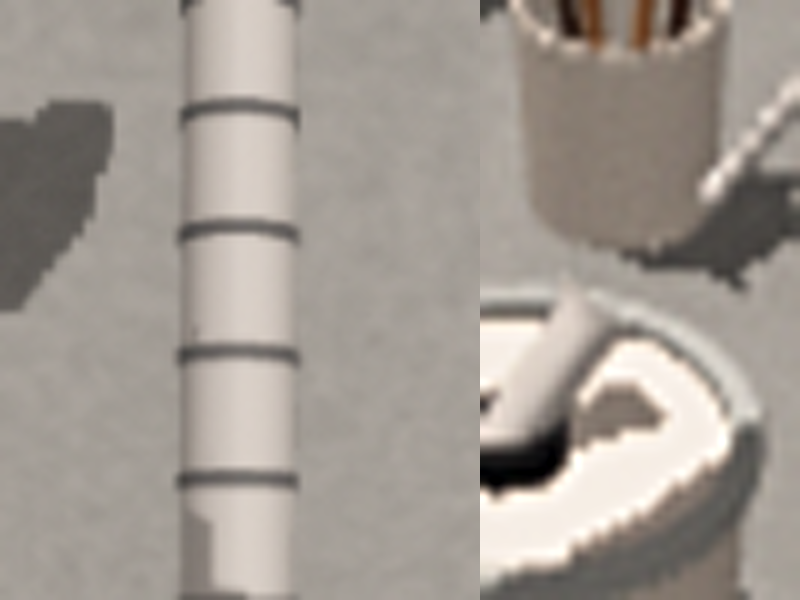

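The wrist camera does not reach the tip. In the side view the tip is at (248,139), where predicted. The rim centre is about (236.2,149.8), roughly 2 px off, so I measure the tube's edges numerically.

```bash
python3 - <<'E'
from goal import *
s=cv2.imread("pics/s4.png")[...,2];t=cv2.imread("pics/t4.png")[...,2]
np.set_printoptions(linewidth=200)
print("side rows146-166 cols 224-244");
for v in range(146,168):print(v,s[v,224:245])
print("top rows 185-210, cols 200-224")
for v in range(186,210):print(v,t[v,200:225])
M=np.array([.529,.178,.135])
for yaw in(4,7,10):
    a=np.radians(yaw);u=np.array([.766*np.cos(a),.766*np.sin(a),.643])
    print(yaw,[(proj(c,M).round(1),proj(c,M-.05*u).round(1)) for c in("side","top")])
E
```

```text
side rows146-166 cols 224-244
146 [190 190 190 192 191 185 186 188 184 184 181 183 185 184 188 166 164  91  86  84  84]
147 [190 189 190 190 190 186 189 190 189 198 184 181 179 180 183 185 189 169 168 165 169]
148 [202 206 207 202 205 211 209 207 202 208 203 184 184 182 181 183 181 183 186 183 187]
149 [222 224 221 222 220 224 221 222 212 222 221 210 225 208 199 186 182 181 180 182 180]
150 [172 165 152 151 150 145 147 150 193 234 230 212 204 213 215 218 220 206 185 182 179]
151 [138 135 134 136 137 137 136 131 222 238 233 215 191 186 195 234 231 225 219 210 192]
152 [254 255 255 255 255 255 254 230 239 238 234 216 196 167 149 164 159 195 223 229 222]
153 [255 255 255 255 255 255 254 239 237 236 231 208 173 139 126 139 130 153 162 186 228]
154 [252 252 252 252 253 250 241 237 235 233 220 183 143 128 212 255 255 252 232 160 165]
155 [252 252 252 252 252 243 236 235 234 226 196 149 129 176 255 255 255 255 255 250 161]
156 [252 252 252 252 248 238 234 233 229 207 161 133 175 255 255 255 254 253 254 255 251]
157 [254 254 254 251 239 235 234 231 215 175 136 140 242 255 255 255 255 255 253
[... 3082 characters left out ...]
249 247 242 181 102  59  75 111 134 134 110  70  46  58 113 198 241 248 248 248 247]
207 [248 248 247 248 248 248 242 205 129  73  49  67  77  82  66  51  55  91 164 229 246 247 248 247 247]
208 [248 247 247 247 247 248 246 231 184 126  85  62  55  55  54  66  96 152 215 243 248 247 248 248 247]
209 [248 248 247 248 247 248 248 245 230 197 151 121 104  95 108 132 171 219 242 248 247 247 248 247 248]
4 [(array([236.6, 152. ]), array([225.7, 164.2])), (array([210.5, 191.1]), array([212.8, 204. ]))]
7 [(array([236.6, 152. ]), array([226. , 164.6])), (array([210.5, 191.1]), array([213.4, 204. ]))]
10 [(array([236.6, 152. ]), array([226.4, 164.9])), (array([210.5, 191.1]), array([214. , 203.9]))]
```

```bash
python3 -c "
from goal import *
goal((.528,.18,.136),5,.015)"
```

```text
tcp [0.6753 0.196  0.2671] rotvec [1.27 0.61 1.49] shift [ 0.0318 -0.0022 -0.0008] F [-0.1  0.2 -0.8] [ 0.12  0.46  1.73 -0.01  0.24 -1.56]
```

Emit:
servo_tool([
  [[0,0,0,0.01,-0.0007,0,-1],[0,0,0,0.01,-0.0007,0,-1],[0,0,0,0.01,-0.0007,0,-1],[1.2,0.6,1.5,0,0,0,-1],[0,0,0,0,0,0,-1],[0,0,0,0,0,0,-1]],
])

```text
t: 12.33
tcp_pos: [0.6527, 0.1915, 0.2484]
tool_rot: [-0.043, 0.938, 0.016, 0.343]
force: [-0.7, -0.0, -0.8]
finger_gap: 0.201
gripper_force: 49.1
```

```bash
python3 -c "
from goal import *
goal((.528,.18,.136),5,.005)"
```

```text
tcp [0.6527 0.1915 0.2484] rotvec [0.18 0.15 0.18] shift [ 0.0122 -0.0006 -0.    ] F [-0.7 -0.  -0.8] [ 0.13  0.47  1.8  -0.15  0.18 -1.4 ]
```

Aligned; insert along tool x in small steps.

Emit:
servo_tool([
  [[0,0,0,0.006,-0.0005,0,-1],[0,0,0,0.006,0,0,-1],[0,0,0,0.005,0,0,-1],[0,0,0,0,0,0,-1]],
])

```text
t: 12.67
tcp_pos: [0.6368, 0.1892, 0.234]
tool_rot: [-0.042, 0.94, 0.016, 0.34]
force: [0.6, 0.4, -2.0]
finger_gap: 0.196
gripper_force: 49.0
```

Emit:
servo_tool([
  [[0,0,0,0.005,0,0,-1],[0,0,0,0.005,0,0,-1],[0,0,0,0,0,0,-1]],
])

```text
t: 12.92
tcp_pos: [0.63, 0.1888, 0.2283]
tool_rot: [-0.042, 0.939, 0.016, 0.34]
force: [-0.2, 2.8, -3.9]
finger_gap: 0.199
gripper_force: 49.1
```

```bash
python3 -c "
from goal import *
goal((.528,.18,.136),5,-.1)
s=manip.sense();print(R.from_quat(s['tool_rot']).inv().apply(s['force']),s['ft_torque'])"
```

```text
tcp [0.63   0.1888 0.2283] rotvec [ 0.16 -0.15  0.01] shift [ 0.0868  0.0001 -0.0005] F [-0.2  2.8 -3.9] [ 0.13  0.48  1.86 -0.25  0.11 -1.29]
[2.47016461 2.84268827 3.0185142 ] [ 0.61916699  0.36953321 -0.06972274]
```

The tool pitched forward 40° runs joint 5 towards its 0 limit before full depth. I'll withdraw, put the rod back in the cradle exactly as I took it, and regrasp with the tool tilted 25° so the wrist stays in range.

Emit:
servo_tool([
  [[0,0,0,-0.02,0,0,-1],[0,0,0,-0.03,0,0,-1],[0,0,0,-0.03,0,-0.01,-1],[0,0,0,-0.02,0,-0.02,-1],[0,5,0,0,0,-0.02,-1],[0,5,0,0,0,0,-1],[0,5,0,0,0,0,-1],[0,5,0,0,0,0,-1]],
])

```text
t: 13.58
tcp_pos: [0.6747, 0.1924, 0.333]
tool_rot: [-0.045, 0.984, 0.008, 0.171]
force: [0.4, 0.0, -1.7]
finger_gap: 0.199
gripper_force: 49.1
```

Emit:
servo_tool([
  [[0,5,0,0,0,0,-1],[0,5,0,0,0,0,-1],[0,5,0,0,0,0,-1],[0,5,0,0,0,0,-1],[0,0,0,0,0,0,-1]],
])

```text
t: 14.0
tcp_pos: [0.6778, 0.192, 0.3305]
tool_rot: [-0.045, 0.999, 0.0, -0.001]
force: [0.4, -0.6, -0.9]
finger_gap: 0.197
gripper_force: 49.1
```

```bash
cat > to.py <<'E'
from tf import *
def to(p,G,msg=""):
    s=manip.sense();T=R.from_quat(s["tool_rot"])
    print(msg,"t",round(s["t"],2),"tcp",s["tcp_pos"].round(4),"turn",(T.inv()*G).as_rotvec(degrees=True).round(2),"shift now",T.inv().apply(np.array(p)-s["tcp_pos"]).round(4),"shift after turn",G.inv().apply(np.array(p)-s["tcp_pos"]).round(4),"q",s["q"].round(2),"Ftool",T.inv().apply(s["force"]).round(1))
CR=R.from_quat([-.233,.972,-.002,.002])   # grasp orientation at cradle
CP=np.array([.5024,-.182,.0706])
E
python3 -c "
from to import *
to(CP+[0,0,.2],CR)"
```

```text
t 14.0 tcp [0.6778 0.192  0.3305] turn [  0.29  -0.3  -21.82] shift now [ 0.2081 -0.3568  0.06  ] shift after turn [ 0.326  -0.2536  0.0602] q [ 0.12  0.58  1.11  0.    1.46 -1.54] Ftool [-0.3 -0.7  0.9]
```

Emit:
servo_tool([
  [[0,0,0,0.0189,-0.0324,0,-1],[0,0,0,0.0189,-0.0324,0,-1],[0,0,0,0.0189,-0.0324,0,-1],[0,0,0,0.0189,-0.0324,0,-1],[0,0,0,0.0189,-0.0324,0,-1],[0,0,0,0.0189,-0.0324,0,-1],[0,0,0,0.0189,-0.0324,0,-1],[0,0,0,0.0189,-0.0324,0,-1]],
])

```text
t: 14.67
tcp_pos: [0.5461, -0.0803, 0.3314]
tool_rot: [-0.045, 0.999, -0.0, 0.0]
force: [0.4, -0.6, -1.7]
finger_gap: 0.197
gripper_force: 49.2
```

Emit:
servo_tool([
  [[0,0,0,0.0189,-0.0324,0,-1],[0,0,0,0.0189,-0.0324,0,-1],[0,0,0,0.0189,-0.0324,0,-1],[0,0,-7,0,0,0,-1],[0,0,-7,0,0,0.03,-1],[0,0,-7,0,0,0.03,-1],[0,0,-0.8,0,0,0,-1],[0,0,0,0,0,0,-1]],
])

```text
t: 15.33
tcp_pos: [0.4985, -0.1802, 0.2705]
tool_rot: [-0.232, 0.973, 0.002, -0.002]
force: [-0.9, -1.0, -0.3]
finger_gap: 0.196
gripper_force: 49.2
```

```bash
python3 -c "
from to import *
to(CP,CR)"
```

```text
t 15.33 tcp [ 0.4985 -0.1802  0.2705] turn [ 0.51 -0.32 -0.13] shift now [-0.0031 -0.0042  0.1999] shift after turn [-0.002  -0.0024  0.1999] q [-0.56  0.38  1.64 -0.    1.13 -2.6 ] Ftool [ 1.3 -0.5  0.3]
```

Emit:
servo_tool([
  [[0.4,-0.3,0,-0.002,-0.0025,0.035,-1],[0,0,0,0,0,0.04,-1],[0,0,0,0,0,0.04,-1],[0,0,0,0,0,0.04,-1],[0,0,0,0,0,0.025,-1],[0,0,0,0,0,0,-1],[0,0,0,0,0,0,-1]],
])

```text
t: 15.92
tcp_pos: [0.5047, -0.1829, 0.0921]
tool_rot: [-0.233, 0.973, -0.003, 0.003]
force: [-0.3, -0.0, -0.3]
finger_gap: 0.197
gripper_force: 49.2
```

```bash
python3 -c "
from to import *
to(CP,CR)"
```

```text
t 15.92 tcp [ 0.5047 -0.1829  0.0921] turn [-0.08  0.1  -0.06] shift now [0.0017 0.002  0.0215] shift after turn [0.0017 0.002  0.0215] q [-0.56  0.65  1.79  0.    0.7  -2.6 ] Ftool [0.3 0.1 0.3]
```

Emit:
servo_tool([
  [[0,0,0,0.0015,0.0015,0.01,-1],[0,0,0,0,0,0.006,-1],[0,0,0,0,0,0.004,-1],[0,0,0,0,0,0,-1],[0,0,0,0,0,0,-1]],
])

```text
t: 16.33
tcp_pos: [0.5039, -0.1835, 0.077]
tool_rot: [-0.232, 0.973, -0.005, 0.005]
force: [-5.2, 1.1, 19.2]
finger_gap: 0.197
gripper_force: 53.1
```

```bash
python3 -c "
from to import *
to(CP,CR)"
```

```text
t 16.33 tcp [ 0.5039 -0.1835  0.077 ] turn [-0.41  0.28 -0.08] shift now [0.0007 0.002  0.0064] shift after turn [0.0006 0.002  0.0064] q [-0.56  0.68  1.8   0.    0.65 -2.6 ] Ftool [  4.    3.1 -19.3]
```

Emit:
servo_tool([
  [[0,0,0,0,0,-0.006,-1],[0,0,0,0.0007,0.0022,0,-1],[0,0,0,0,0,0,-1],[0,0,0,0,0,0.005,-1],[0,0,0,0,0,0.003,-1],[0,0,0,0,0,0,-1]],
])

```text
t: 16.83
tcp_pos: [0.5013, -0.1808, 0.07]
tool_rot: [-0.233, 0.972, -0.003, 0.003]
force: [1.4, 0.5, 9.4]
finger_gap: 0.201
gripper_force: 51.5
```

```bash
python3 -c "
from to import *
to(CP,CR)
s=manip.sense();print(s['ft_torque'])
w=manip.snapshot('wrist');a=manip.snapshot('side');cv2.imwrite('pics/w7.png',w);cv2.imwrite('pics/s7.png',a)
cv2.imwrite('pics/c7.png',np.hstack([cv2.resize(w[0:300,136:376],(480,600)),cv2.resize(a[220:310,240:288],(320,600),interpolation=cv2.INTER_CUBIC)]))"
```

```text
t 16.83 tcp [ 0.5013 -0.1808  0.07  ] turn [-0.13  0.13 -0.01] shift now [-0.0005 -0.0016 -0.0005] shift after turn [-0.0005 -0.0016 -0.0006] q [-0.56  0.69  1.81  0.    0.64 -2.6 ] Ftool [-1.6 -0.2 -9.4]
[ 0.04452577  0.23945963 -0.01227846]
```

Seated at the original height. Release, tilt the tool 25° and regrasp.

Emit:
servo_tool([
  [[0,0,0,0,0,0,-0.3],[0,0,0,0,0,0,0],[0,0,0,0,0,0,0],[0,0,0,0,0,0,0],[0,5,0,0,0,0,0],[0,5,0,0,0,0,0],[0,5,0,0,0,0,0],[0,5,0,0,0,0,0]],
])

```text
t: 17.6
tcp_pos: [0.5004, -0.1808, 0.0697]
tool_rot: [-0.229, 0.958, -0.044, -0.168]
force: [0.7, 0.2, -1.0]
finger_gap: 0.505
gripper_force: 0.0
```

Emit:
servo_tool([
  [[0,5,0,0,0,0,0],[0,0,0,0,0,0.003,0],[0,0,0,0,0,0,0],[0,0,0,0,0,0,0]],
])

```text
t: 17.93
tcp_pos: [0.4981, -0.1808, 0.0662]
tool_rot: [-0.227, 0.95, -0.052, -0.208]
force: [-0.1, 0.6, 0.4]
finger_gap: 0.499
gripper_force: 0.0
```

```bash
python3 -c "
from to import *
to(CP,CR*R.from_rotvec([0,25,0],degrees=True))"
```

```text
t 17.93 tcp [ 0.4981 -0.1808  0.0662] turn [0.07 0.08 0.  ] shift now [-0.0011 -0.003  -0.0054] shift after turn [-0.0011 -0.003  -0.0054] q [-0.39  0.8   1.59 -0.37  1.07 -2.2 ] Ftool [-0.   0.6 -0.4]
```

Emit:
servo_tool([
  [[0,0,0,0,0,0,-0.3],[0,0,0,0,0,0,-0.5],[0,0,0,0,0,0,-0.8],[0,0,0,0,0,0,-1],[0,0,0,0,0,0,-1],[0,0,0,0,0,0,-1],[0,0,0,0,0,0,-1]],
], squeeze=60)

```text
t: 18.52
tcp_pos: [0.4988, -0.1815, 0.0673]
tool_rot: [-0.227, 0.95, -0.053, -0.208]
force: [-2.0, -1.8, 3.0]
finger_gap: 0.196
gripper_force: 58.9
```

```bash
python3 -c "
from to import *
to([.502,-.181,.3],CR*R.from_rotvec([0,25,0],degrees=True))"
```

```text
t 18.52 tcp [ 0.4988 -0.1815  0.0673] turn [-0.04  0.02 -0.05] shift now [ 0.0949 -0.0023 -0.2125] shift after turn [ 0.0949 -0.0021 -0.2125] q [-0.39  0.8   1.59 -0.38  1.07 -2.19] Ftool [ 3.6 -0.7 -1.7]
```

Emit:
servo_tool([
  [[0,0,0,0.006,0,-0.013,-1],[0,0,0,0.015,0,-0.034,-1],[0,0,0,0.015,0,-0.034,-1],[0,0,0,0.015,0,-0.034,-1],[0,0,0,0.015,0,-0.034,-1],[0,0,0,0.015,0,-0.034,-1],[0,0,0,0.015,0,-0.034,-1],[0,0,0,0,0,0,-1]],
])

```text
t: 19.18
tcp_pos: [0.5053, -0.1792, 0.3122]
tool_rot: [-0.226, 0.951, -0.057, -0.201]
force: [0.3, 0.3, -0.6]
finger_gap: 0.201
gripper_force: 58.8
```

Emit:
servo_tool([
  [[0,0,0,-0.0239,0.0213,-0.0135,-1],[0,0,0,-0.0239,0.0213,-0.0135,-1],[0,0,0,-0.0239,0.0213,-0.0135,-1],[0,0,0,-0.0239,0.0213,-0.0135,-1],[0,0,0,-0.0239,0.0213,-0.0135,-1],[0,0,0,-0.0239,0.0213,-0.0135,-1],[0,0,0,-0.0239,0.0213,-0.0135,-1],[0,0,0,-0.0239,0.0213,-0.0135,-1]],
])

```text
t: 19.85
tcp_pos: [0.62, 0.0751, 0.321]
tool_rot: [-0.228, 0.95, -0.052, -0.208]
force: [1.1, -0.9, -1.9]
finger_gap: 0.194
gripper_force: 58.7
```

Emit:
servo_tool([
  [[0,0,0,-0.0239,0.0213,-0.0135,-1],[0,0,0,-0.0239,0.0213,-0.0135,-1],[0,0,0,-0.0239,0.0213,-0.0135,-1],[0,0,0,-0.0239,0.0213,-0.0135,-1],[-2.3,0,5,0,0,0,-1],[-2.3,0,5,0,0,0,-1],[-2.3,0,5,0,0,0,-1],[-2.3,0,5,0,0,0,-1]],
])

```text
t: 20.52
tcp_pos: [0.6785, 0.1997, 0.3287]
tool_rot: [-0.04, 0.976, -0.011, -0.213]
force: [-0.3, -0.6, -1.0]
finger_gap: 0.204
gripper_force: 58.8
```

Emit:
servo_tool([
  [[0,-5,0,0,0,0,-1],[0,-5,0,0,0,0,-1],[0,-5,0,0,0,0,-1],[0,-5,0,0,0,0,-1],[0,-5,0,0,0,0,-1],[0,-5,0,0,0,0,-1],[0,-5,0,0,0,0,-1],[0,-5,0,0,0,0,-1]],
])

```text
t: 21.18
tcp_pos: [0.678, 0.1989, 0.3301]
tool_rot: [-0.043, 0.99, 0.004, 0.136]
force: [0.1, 0.7, -1.5]
finger_gap: 0.203
gripper_force: 58.7
```

Emit:
servo_tool([
  [[0,0,0,0,0,0,-1],[0,0,0,0,0,0,-1]],
])

```text
t: 21.35
tcp_pos: [0.6771, 0.1988, 0.3294]
tool_rot: [-0.043, 0.99, 0.003, 0.132]
force: [1.1, -0.6, -1.7]
finger_gap: 0.194
gripper_force: 58.7
```

```bash
cat >> to.py <<'E'
def ins(out,M=(.528,.18,.136),yaw=5,tip=(.147,0,.002)):
    c,s=np.cos(np.radians(40)),np.sin(np.radians(40));a=np.radians(yaw);h=np.array([np.cos(a),np.sin(a),0])
    u=c*h+[0,0,s];z=s*h-[0,0,c];G=np.stack([-u,np.cross(z,-u),z],1)
    to(np.array(M)+u*out-G@np.array(tip),R.from_matrix(G)*R.from_rotvec([0,25,0],degrees=True))
E
python3 -c "
from to import *
ins(.03)"
```

```text
t 21.35 tcp [0.6771 0.1988 0.3294] turn [-0.29  0.19  0.05] shift now [ 0.0358 -0.0053  0.0713] shift after turn [ 0.0356 -0.0057  0.0714] q [ 0.13  0.48  1.32 -0.02  1.08 -1.52] Ftool [-0.6 -0.7  1.9]
```

Emit:
servo_tool([
  [[0,0,0,0.012,-0.0015,0.024,-1],[0,0,0,0.012,-0.0015,0.024,-1],[0,0,0,0.012,-0.0015,0.023,-1],[0,0,0,0,0,0,-1],[0,0,0,0,0,0,-1],[0,0,0,0,0,0,-1]],
])

```text
t: 21.85
tcp_pos: [0.6656, 0.1925, 0.2533]
tool_rot: [-0.043, 0.99, 0.003, 0.135]
force: [0.3, 0.0, -1.5]
finger_gap: 0.201
gripper_force: 58.7
```

```bash
python3 -c "
from to import *
ins(.01)
st=manip.sense();T=R.from_quat(st['tool_rot'])*R.from_rotvec([0,-25,0],degrees=True);P=lambda x:st['tcp_pos']+T.apply([x,0,.002])
a=manip.snapshot('side');cv2.imwrite('pics/s8.png',a)
for x in(.147,.12,.09,.06):print(x,proj('side',P(x)).round(1))
for v in range(133,153):print(v,a[v,232:258,2])"
```

```text
t 21.85 tcp [0.6656 0.1925 0.2533] turn [-0.31  0.56  0.  ] shift now [ 0.0225 -0.0004  0.0091] shift after turn [ 0.0224 -0.0004  0.0093] q [ 0.13  0.53  1.45 -0.02  0.89 -1.52] Ftool [0.1 0.  1.5]
0.147 [244.  143.2]
0.12 [249.8 136.4]
0.09 [256.3 128.8]
0.06 [262.9 121.2]
133 [138 134 135 136 136 136 136 135 135 136 133 137 134 131 129 123 119 164
 169 169 170 189 137 118 165 168]
134 [139 136 133 135 138 135 138 139 137 135 132 135 135 130 128 122 120 165
 180 217 162 117 138 155 164 166]
135 [139 137 135 133 138 135 136 137 137 136 134 135 136 129 129 121 113 161
 194 211 141 111 162 167 166 166]
136 [138 136 136 137 137 137 136 135 135 137 134 134 133 131 127 113 117 224
 170 144 131 152 168 167 163 167]
137 [139 137 137 136 133 138 137 137 134 136 136 134 130 130 120 113 192 231
 145  83  90 108 107 105 109 163]
138 [136 134 134 135 135 138 139 139 137 137 135 135 132 126 133 192 199 174
 116  72  69  71  67  63  83 163]
139 [137 137 138 135 137 135 136 135 134 136 134 136 131 131 177 225 178 106
  79  73  74  77  70  79 142 165]
140 [139 136 136 135 137 136 137 139 136 136 13
[... 695 characters left out ...]

  71  87 148 149 166 168 169 165]
147 [171 181 165 162 162 161 166 167 170 152 151 150 153 149 147 148  83  73
  74 144 174 169 165 162 164 165]
148 [183 188 186 166 167 163 163 165 166 167 168 167 167 170 170 173 153 146
  82 112 170 167 162 163 165 162]
149 [195 206 202 192 206 193 179 168 162 166 163 164 163 163 163 166 170 171
 149 147 168 166 161 164 167 167]
150 [168 217 212 196 183 198 196 200 200 189 168 165 161 162 166 167 166 165
 167 169 170 168 163 163 167 165]
151 [204 225 218 194 175 168 178 213 214 205 198 190 172 167 165 163 162 165
 166 166 169 167 166 165 165 169]
152 [226 225 218 199 180 152 133 146 143 175 205 207 206 192 169 165 165 167
 167 166 165 169 170 169 166 173]
```

Emit:
servo_tool([
  [[-0.3,0.5,0,0.0075,0.0005,0.003,-1],[0,0,0,0.0075,0.0005,0.003,-1],[0,0,0,0.007,0.0005,0.003,-1],[0,0,0,0,0,0,-1]],
])

```text
t: 22.23
tcp_pos: [0.6416, 0.192, 0.2359]
tool_rot: [-0.043, 0.991, 0.005, 0.127]
force: [-0.8, -0.3, -0.5]
finger_gap: 0.197
gripper_force: 58.7
```

Emit:
servo_tool([
  [[0,0,0,0.0054,0,0.0025,-1],[0,0,0,0.0054,0,0.0025,-1],[0,0,0,0,0,0,-1]],
])

```text
t: 22.48
tcp_pos: [0.6339, 0.1917, 0.2287]
tool_rot: [-0.043, 0.991, 0.006, 0.128]
force: [0.2, 2.4, -2.2]
finger_gap: 0.199
gripper_force: 58.6
```

Emit:
servo_tool([
  [[0,0,0,0.0054,0,0.0025,-1],[0,0,0,0.0054,0,0.0025,-1],[0,0,0,0,0,0,-1]],
])

```text
t: 22.73
tcp_pos: [0.6251, 0.1909, 0.2211]
tool_rot: [-0.043, 0.991, 0.006, 0.129]
force: [1.1, 2.7, -4.7]
finger_gap: 0.197
gripper_force: 58.6
```

```bash
python3 -c "
from to import *
ins(-.1)"
```

```text
t 22.73 tcp [0.6251 0.1909 0.2211] turn [ 0.04 -0.2  -0.05] shift now [ 0.0745 -0.0025  0.0355] shift after turn [ 0.0746 -0.0024  0.0353] q [ 0.13  0.52  1.58 -0.01  0.79 -1.52] Ftool [-0.1  2.6  4.9]
```

Emit:
servo_tool([
  [[0,0,0,0,0.002,0.0015,-1],[0,0,0,0,0,0,-1]],
])

```text
t: 22.9
tcp_pos: [0.6256, 0.1922, 0.22]
tool_rot: [-0.044, 0.991, 0.005, 0.128]
force: [0.1, 0.4, -1.8]
finger_gap: 0.197
gripper_force: 59.0
```

Emit:
servo_tool([
  [[0,0,0,0.0054,0,0.0025,-1],[0,0,0,0.0054,0,0.0025,-1],[0,0,0,0.0054,0,0.0025,-1],[0,0,0,0,0,0,-1]],
])

```text
t: 23.23
tcp_pos: [0.6107, 0.1908, 0.2078]
tool_rot: [-0.044, 0.991, 0.005, 0.128]
force: [0.6, -0.1, -4.9]
finger_gap: 0.199
gripper_force: 58.8
```

```bash
python3 -c "
from to import *
ins(-.1)
print(R.from_quat(manip.sense()['tool_rot']).inv().apply(manip.sense()['ft_torque']))"
```

```text
t 23.23 tcp [0.6107 0.1908 0.2078] turn [-0.07 -0.32  0.07] shift now [ 0.0572 -0.0034  0.0264] shift after turn [ 0.0573 -0.0035  0.0261] q [ 0.13  0.52  1.62 -0.02  0.74 -1.51] Ftool [ 0.7 -0.2  4.8]
[ 0.11610333 -0.1272505  -0.11425349]
```

Emit:
servo_tool([
  [[0,0,0,-0.001,0,0.002,-1],[0,0,0,0.0054,0,0.0025,-1],[0,0,0,0.0054,0,0.0025,-1],[0,0,0,0.0054,0,0.0025,-1],[0,0,0,0,0,0,-1]],
])

```text
t: 23.65
tcp_pos: [0.5985, 0.1895, 0.1948]
tool_rot: [-0.044, 0.991, 0.005, 0.128]
force: [-0.5, -2.4, -3.3]
finger_gap: 0.197
gripper_force: 58.9
```

```bash
python3 -c "
from to import *
ins(-.1)
print(R.from_quat(manip.sense()['tool_rot']).inv().apply(manip.sense()['ft_torque']))"
```

```text
t 23.65 tcp [0.5985 0.1895 0.1948] turn [-0.09 -0.33  0.12] shift now [ 0.042  -0.0032  0.017 ] shift after turn [ 0.0421 -0.0034  0.0168] q [ 0.14  0.52  1.66 -0.02  0.7  -1.51] Ftool [ 1.5 -2.3  3. ]
[ 0.44116016 -0.00502979 -0.27711089]
```

Emit:
servo_tool([
  [[0,0,-1.2,0,0.0005,0,-1],[0,0,0,0.0054,0,0.0025,-1],[0,0,0,0.0054,0,0.0025,-1],[0,0,0,0,0,0,-1]],
])

```text
t: 23.98
tcp_pos: [0.5897, 0.1894, 0.1875]
tool_rot: [-0.054, 0.99, 0.004, 0.128]
force: [0.4, -2.2, -1.8]
finger_gap: 0.201
gripper_force: 59.0
```

```bash
python3 -c "
from to import *
ins(-.1)
print(R.from_quat(manip.sense()['tool_rot']).inv().apply(manip.sense()['ft_torque']))"
```

```text
t 23.98 tcp [0.5897 0.1894 0.1875] turn [-0.05 -0.28  1.27] shift now [ 0.0317 -0.0032  0.0121] shift after turn [ 0.0317 -0.004   0.0119] q [ 0.14  0.53  1.69 -0.02  0.67 -1.53] Ftool [ 0.3 -2.2  1.8]
[ 0.29951954  0.06366625 -0.24792044]
```

Emit:
servo_tool([
  [[0,0,-0.5,0,-0.001,0,-1],[0,0,0,0.0054,0,0.0025,-1],[0,0,0,0.0054,0,0.0025,-1],[0,0,0,0,0,0,-1]],
])

```text
t: 24.32
tcp_pos: [0.5815, 0.1879, 0.1805]
tool_rot: [-0.058, 0.99, 0.004, 0.129]
force: [0.9, 3.3, -3.2]
finger_gap: 0.2
gripper_force: 59.0
```

Emit:
servo_tool([
  [[0,0,0,0.0054,0,0.0025,-1],[0,0,0,0.0036,0,0.0017,-1],[0,0,0,0,0,0,-1]],
])

```text
t: 24.57
tcp_pos: [0.574, 0.1869, 0.1741]
tool_rot: [-0.058, 0.99, 0.004, 0.129]
force: [2.0, 3.6, -2.7]
finger_gap: 0.196
gripper_force: 59.0
```

```bash
python3 -c "
from to import *
ins(-.1)"
```

```text
t 24.57 tcp [0.574  0.1869 0.1741] turn [ 0.01 -0.16  1.7 ] shift now [ 0.0131 -0.0025  0.0032] shift after turn [ 0.013  -0.0029  0.0031] q [ 0.14  0.53  1.74 -0.02  0.61 -1.54] Ftool [-1.6  3.3  3.2]
```

Now +y force; ease back by 1 mm and go on until the collar stops.

Emit:
servo_tool([
  [[0,0,0.3,0,0.001,0,-1],[0,0,0,0.0036,0,0.0017,-1],[0,0,0,0.0036,0,0.0017,-1],[0,0,0,0,0,0,-1]],
])

```text
t: 24.9
tcp_pos: [0.568, 0.1864, 0.1689]
tool_rot: [-0.056, 0.99, 0.003, 0.129]
force: [2.4, 0.0, -2.2]
finger_gap: 0.202
gripper_force: 59.0
```

Emit:
servo_tool([
  [[0,0,0,0.0027,0,0.0013,-1],[0,0,0,0,0,0,-1]],
])

```text
t: 25.07
tcp_pos: [0.568, 0.1864, 0.1688]
tool_rot: [-0.056, 0.99, 0.004, 0.132]
force: [3.5, -0.7, 4.2]
finger_gap: 0.201
gripper_force: 59.7
```

Emit:
servo_tool([
  [[0,0,0,0.0018,0,0.0008,-1],[0,0,0,0,0,0,-1]],
])

```text
t: 25.23
tcp_pos: [0.568, 0.1864, 0.1687]
tool_rot: [-0.056, 0.989, 0.004, 0.134]
force: [3.6, -0.1, 7.4]
finger_gap: 0.201
gripper_force: 60.2
```

```bash
python3 -c "
from to import *
ins(-.1)"
```

```text
t 25.23 tcp [0.568  0.1864 0.1687] turn [-0.04  0.36  1.45] shift now [ 0.0058 -0.0028 -0.0006] shift after turn [ 0.0057 -0.0029 -0.0005] q [ 0.14  0.53  1.77 -0.03  0.58 -1.53] Ftool [-5.4 -0.6 -6.1]
```

Emit:
servo_tool([
  [[0,0,0,0.0018,0,0.0008,-1],[0,0,0,0,0,0,-1]],
])

```text
t: 25.4
tcp_pos: [0.5679, 0.1864, 0.1687]
tool_rot: [-0.056, 0.989, 0.004, 0.136]
force: [4.1, -0.3, 11.2]
finger_gap: 0.198
gripper_force: 60.7
```

```bash
python3 -c "
from to import *
ins(-.1)
w=manip.snapshot('wrist');a=manip.snapshot('side')
cv2.imwrite('pics/w9.png',w);cv2.imwrite('pics/s9.png',a)
cv2.imwrite('pics/c9.png',np.hstack([cv2.resize(w[0:300,136:376],(480,600)),cv2.resize(a[110:180,220:257],(320,600),interpolation=cv2.INTER_CUBIC)]))"
```

```text
t 25.4 tcp [0.5679 0.1864 0.1687] turn [-0.04  0.58  1.45] shift now [ 0.0057 -0.0028 -0.0006] shift after turn [ 0.0056 -0.0029 -0.0006] q [ 0.14  0.53  1.77 -0.03  0.57 -1.53] Ftool [-6.9 -0.9 -9.7]
```

View pics/c9.png

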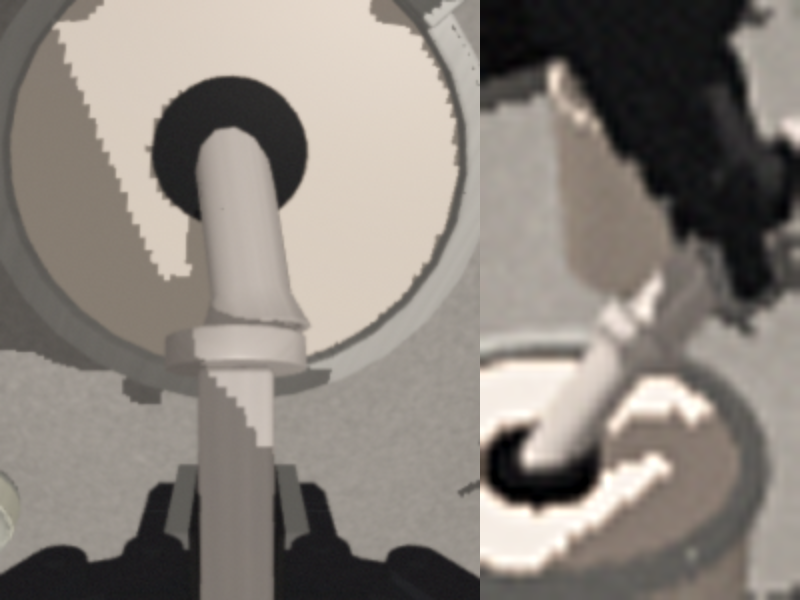

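The rod is fully in with the collar at the rim. But the rim centre (260,320) sits right of the collar centre (236,345) and the tube leans relative to the rod. So the rod is skewed by some degrees and about 5 mm off centre. Back off slightly and straighten it.

Emit:
servo_tool([
  [[0,0,0,-0.009,0,-0.0042,-1],[0,0,-2,0,0.0035,0,-1],[0,0,0,0,0,0,-1]],
])

```text
t: 25.75
tcp_pos: [0.5697, 0.1903, 0.1709]
tool_rot: [-0.073, 0.989, 0.001, 0.128]
force: [1.4, -1.2, -1.2]
finger_gap: 0.199
gripper_force: 59.7
```

```bash
cat > rim.py <<'E'
from to import *
ins(-.1)
print("torque",R.from_quat(manip.sense()['tool_rot']).inv().apply(manip.sense()['ft_torque']).round(2))
w=manip.snapshot('wrist');g=w[...,2]
for v in (70,90,110,130,145,155,160,165,172,178,190,200):
    print(v,' '.join(str(x) for x in g[v,215:300:2]))
E
python3 rim.py
```

```text
t 25.75 tcp [0.5697 0.1903 0.1709] turn [-0.05 -0.24  3.48] shift now [ 0.0086 -0.0062  0.0011] shift after turn [ 0.0082 -0.0067  0.0011] q [ 0.14  0.53  1.75 -0.03  0.6  -1.55] Ftool [-0.8 -1.3  1.5]
torque [ 0.42 -0.2  -0.16]
70 35 33 35 37 36 37 36 37 37 38 82 155 167 174 180 183 184 187 191 191 191 191 192 188 186 105 42 42 43 40 45 42 41 42 45 45 65 208 221 221 221 221 222
90 132 59 36 34 33 35 35 37 33 61 121 148 161 170 177 182 185 186 188 191 192 193 192 191 188 189 179 169 127 39 40 39 38 39 123 217 220 220 220 220 220 220 220
110 216 216 216 217 216 216 213 139 136 135 123 133 152 164 173 178 183 186 187 188 191 191 194 192 191 189 188 180 169 160 216 218 218 218 218 217 218 218 218 218 218 219 218
130 216 216 216 216 216 217 216 149 134 135 134 125 137 156 167 174 179 185 187 187 188 190 192 194 190 190 188 186 181 169 162 212 217 217 218 218 217 218 217 217 217 218 217
145 135 135 135 134 135 134 135 135 135 135 135 128 140 156 163 169 175 180 182 182 182 182 182 184 184 184 182 180 179 178 173 161 165 215 217 217 216 216 216 217 216 217 217
155 134 135 134 134 135 134 1
[... 500 characters left out ...]
72 134 134 109 110 114 115 117 121 124 125 143 159 177 189 191 192 194 196 199 200 201 201 200 200 200 199 199 198 197 197 194 191 188 183 181 172 163 203 212 187 133 109 104
178 106 103 107 111 115 117 119 120 120 121 124 124 167 194 198 201 202 205 208 208 208 212 210 208 207 206 204 200 197 193 190 189 186 182 178 168 161 152 161 173 181 181 182
190 99 105 107 109 109 106 108 109 108 108 113 124 127 125 132 193 196 198 198 198 198 201 202 200 199 199 200 199 186 119 109 108 107 105 106 106 106 109 123 141 150 154 157
200 96 153 158 157 158 155 157 155 156 156 128 125 126 125 127 128 129 130 129 174 199 202 202 201 199 199 201 201 190 154 152 152 153 156 157 151 153 154 155 153 151 156 158
```

Emit:
servo_tool([
  [[0,0,-2,0,0.0035,0,-1],[0,0,0,0,0,0,-1],[0,0,0,0,0,0,-1]],
])

```text
t: 26.05
tcp_pos: [0.5687, 0.1937, 0.1705]
tool_rot: [-0.09, 0.988, -0.001, 0.128]
force: [0.5, 0.1, -2.5]
finger_gap: 0.195
gripper_force: 59.7
```

```bash
python3 rim.py
```

```text
t 26.05 tcp [0.5687 0.1937 0.1705] turn [-0.03 -0.3   5.37] shift now [ 0.0084 -0.0094  0.0009] shift after turn [ 0.0075 -0.0101  0.0008] q [ 0.15  0.53  1.75 -0.03  0.6  -1.58] Ftool [0.2 0.  2.5]
torque [ 0.29  0.07 -0.13]
70 34 36 35 36 37 37 36 36 38 39 119 161 169 177 181 184 185 190 191 192 191 191 191 188 153 44 42 41 41 42 44 43 43 46 43 44 140 220 222 222 221 222 223
90 99 36 33 33 31 32 32 36 41 113 143 159 167 175 180 185 186 187 191 192 193 192 191 190 189 181 170 142 42 38 38 38 38 40 141 219 220 220 220 220 220 221 221
110 217 217 217 217 217 213 140 135 135 122 135 155 166 173 179 185 185 187 189 192 191 194 191 191 188 188 178 168 158 218 218 217 218 218 218 218 219 218 219 219 219 219 218
130 146 215 217 216 216 214 142 134 135 132 127 148 163 171 177 183 186 187 189 190 192 194 193 190 190 187 185 175 164 177 216 218 218 217 218 218 217 217 218 217 218 217 217
145 135 134 134 134 136 135 136 134 135 132 131 154 161 167 175 180 182 183 183 183 183 186 185 186 183 181 180 180 175 162 182 216 216 217 217 217 217 217 217 218 217 217 216
155 134 134 134 134 135 135 135 
[... 499 characters left out ...]
 134 133 111 112 115 116 118 120 123 125 125 126 164 189 190 192 194 196 198 199 201 200 201 200 200 199 199 198 197 196 194 192 188 183 182 172 162 203 215 213 154 122 106
178 102 102 110 111 115 114 120 121 121 119 124 125 166 193 198 200 203 206 208 208 208 213 210 208 206 205 204 200 198 193 190 190 187 181 178 169 161 132 125 143 172 183 181
190 105 108 109 107 107 108 109 109 109 108 113 123 126 126 128 129 138 197 198 198 198 201 201 201 199 199 200 199 187 121 108 106 107 106 107 105 106 108 107 119 129 143 153
200 129 124 156 155 157 156 155 155 160 157 129 122 126 125 128 129 130 130 128 132 134 179 203 201 199 200 201 200 191 152 151 154 154 153 155 156 156 156 153 154 152 155 157
```

Emit:
servo_tool([
  [[0,0,-1.2,0,0.0022,0,-1],[0,0,0,0.0036,0,0.0017,-1],[0,0,0,0,0,0,-1]],
])

```text
t: 26.35
tcp_pos: [0.566, 0.1956, 0.1683]
tool_rot: [-0.1, 0.987, -0.002, 0.129]
force: [1.3, -1.5, -1.6]
finger_gap: 0.197
gripper_force: 59.8
```

Emit:
servo_tool([
  [[0,0,0,0.0018,0,0.0008,-1],[0,0,0,0.0018,0,0.0008,-1],[0,0,0,0,0,0,-1]],
])

```text
t: 26.6
tcp_pos: [0.566, 0.1954, 0.168]
tool_rot: [-0.1, 0.986, -0.002, 0.133]
force: [3.5, 0.8, 2.8]
finger_gap: 0.197
gripper_force: 60.4
```

```bash
python3 rim.py
```

```text
t 26.6 tcp [0.566  0.1954 0.168 ] turn [0.01 0.28 6.58] shift now [ 0.0058 -0.0115 -0.0009] shift after turn [ 0.0044 -0.0121 -0.0009] q [ 0.15  0.53  1.76 -0.03  0.58 -1.6 ] Ftool [-4.2  0.  -1.8]
torque [-0.08 -0.56 -0.  ]
70 37 35 37 36 33 33 37 39 38 37 46 130 172 180 184 184 187 191 192 192 192 191 176 84 42 39 41 41 42 42 43 43 44 45 43 50 197 222 221 222 222 222 222
90 34 34 35 36 36 33 37 37 104 138 155 166 173 180 184 185 187 190 192 192 193 192 191 189 185 174 161 52 36 40 39 39 41 40 45 186 220 219 220 220 220 220 220
110 213 217 217 217 216 167 135 121 108 134 154 165 173 178 184 187 187 190 192 193 194 192 192 189 189 180 170 159 216 218 218 218 219 218 218 218 218 219 219 219 220 218 218
130 135 135 135 183 153 137 134 135 131 131 151 165 174 179 184 188 188 188 192 193 194 192 191 190 187 185 173 164 175 216 217 218 218 218 218 218 218 218 218 218 218 217 218
145 134 135 135 136 136 135 136 135 132 129 148 163 172 179 183 186 188 188 189 192 192 192 190 189 187 186 178 167 156 210 217 217 217 218 217 218 218 218 217 217 217 218 217
155 135 134 135 135 135 135 135 132 1
[... 493 characters left out ...]
2 135 136 113 111 116 115 119 122 123 125 126 125 126 133 160 180 194 196 198 200 201 200 200 200 200 200 199 198 198 196 194 192 189 184 182 173 164 203 217 216 216 217 217
178 122 129 115 111 116 116 118 121 120 120 122 125 127 128 132 191 205 204 210 213 214 212 211 212 209 206 203 201 198 194 189 189 188 183 178 171 162 168 158 120 99 100 110
190 109 110 109 107 109 110 110 110 110 110 113 125 128 126 126 130 131 174 195 197 199 200 202 201 199 198 199 199 189 127 110 107 107 107 106 106 106 108 106 106 106 106 105
200 157 156 155 156 155 156 157 156 153 148 128 126 126 126 126 130 131 131 130 130 129 178 203 202 200 199 200 201 192 149 150 152 155 154 155 156 157 156 155 154 152 155 158
```

Collar and rim are now concentric within 1 mm. Press gently to seat it.

Emit:
servo_tool([
  [[0,0,0,0.0027,0,0.0013,-1],[0,0,0,0,0,0,-1],[0,0,0,0,0,0,-1]],
])

```text
t: 26.9
tcp_pos: [0.5662, 0.1954, 0.1676]
tool_rot: [-0.1, 0.986, -0.001, 0.136]
force: [5.6, 2.2, 8.0]
finger_gap: 0.199
gripper_force: 60.8
```

```bash
python3 rim.py | head -2; python3 - <<'E'
from to import *
s=manip.sense();T=R.from_quat(s["tool_rot"])*R.from_rotvec([0,-25,0],degrees=True);M=T.as_matrix()
print("rod dir",-M[:,0].round(3),"elev",np.degrees(np.arcsin(-M[2,0])),"stop",s["tcp_pos"]+M@[.047,0,.002])
E
```

```text
t 26.9 tcp [0.5662 0.1954 0.1676] turn [0.02 0.61 6.58] shift now [ 0.0058 -0.0114 -0.0014] shift after turn [ 0.0045 -0.012  -0.0014] q [ 0.15  0.53  1.77 -0.03  0.57 -1.6 ] Ftool [-7.9  0.8 -6.1]
torque [-0.13 -1.02 -0.11]
rod dir [0.742 0.169 0.649] elev 40.494077557351524 stop [0.5326347  0.18772006 0.1355621 ]
```

Seated (stop height 0.1356 m, slope 40.5°). Draw straight out.

Emit:
servo_tool([
  [[0,0,0,-0.009,0,-0.0042,-1],[0,0,0,-0.018,0,-0.0084,-1],[0,0,0,-0.018,0,-0.0084,-1],[0,0,0,-0.018,0,-0.0084,-1],[0,0,0,-0.018,0,-0.0084,-1],[0,0,0,-0.018,0,-0.0084,-1],[0,0,0,-0.018,0,-0.0084,-1],[0,0,0,0,0,0,-1]],
])

```text
t: 27.62
tcp_pos: [0.661, 0.2168, 0.249]
tool_rot: [-0.1, 0.986, -0.002, 0.132]
force: [1.1, -0.1, -1.0]
finger_gap: 0.198
gripper_force: 59.8
```

Emit:
servo_tool([
  [[0,0,0,-0.018,0,-0.0084,-1],[0,0,0,-0.018,0,-0.0084,-1],[0,0,0,-0.01,0,-0.035,-1],[0,0,0,-0.01,0,-0.035,-1],[0,0,0,-0.01,0,-0.035,-1],[0,0,0,0,0,0,-1],[0,0,0,0,0,0,-1]],
])

```text
t: 28.2
tcp_pos: [0.6886, 0.2269, 0.3828]
tool_rot: [-0.1, 0.986, -0.002, 0.13]
force: [-1.2, -0.3, -2.5]
finger_gap: 0.201
gripper_force: 59.8
```

Emit:
servo_tool([
  [[0,5,0,0,0,0,-1],[0,5,0,0,0,0,-1],[0,5,0,0,0,0,-1],[0,5,0,0,0,0,-1],[0,5,0,0,0,0,-1],[0,5,0,0,0,0,-1],[0,5,0,0,0,0,-1],[0,5,0,0,0,0,-1]],
])

```text
t: 28.87
tcp_pos: [0.6881, 0.2266, 0.3782]
tool_rot: [-0.093, 0.97, -0.037, -0.221]
force: [1.8, 0.3, -0.7]
finger_gap: 0.199
gripper_force: 59.8
```

Emit:
servo_tool([
  [[0,0,0,0,0,0,-1],[0,0,0,0,0,0,-1],[0,0,0,0,0,0,-1],[0,0,0,0,0,0,-1]],
])

```text
t: 29.2
tcp_pos: [0.6885, 0.2268, 0.382]
tool_rot: [-0.094, 0.971, -0.036, -0.216]
force: [0.2, 0.5, -1.3]
finger_gap: 0.199
gripper_force: 59.8
```

```bash
cat > fin.py <<'E'
from to import *
s=manip.sense();M=(R.from_quat(s["tool_rot"])*R.from_rotvec([0,-25,0],degrees=True)).as_matrix()
print(s["t"],s["tcp_pos"],"rod dir",-M[:,0].round(3),"y",M[:,1].round(3),"elev",np.degrees(np.arcsin(-M[2,0])),"F",s["force"].round(1),s["finger_gap"],s["qd"].round(3))
w=manip.snapshot('wrist');a=manip.snapshot('side');cv2.imwrite('pics/wf.png',w);cv2.imwrite('pics/sf.png',a)
P=lambda x:s["tcp_pos"]+M@[x,0,.002]
for x in(.147,.1,.06):print(x,P(x).round(3),"side",proj('side',P(x)).round(1))
for x in(.13,.1,.06):
    u,v=proj('side',P(x)).round().astype(int);print(u,v,a[v-6:v+7,u,2])
E
python3 fin.py
```

```text
29.2 [0.68854341 0.22681624 0.38198162] rod dir [ 0.98   0.198 -0.003] y [-0.198  0.98  -0.03 ] elev -0.1892894131525779 F [ 0.2  0.5 -1.3] 0.19868100713480955 [ 0.001 -0.019 -0.016  0.     0.006 -0.   ]
0.147 [0.544 0.198 0.38 ] side [237.5  73.8]
0.1 [0.591 0.207 0.38 ] side [251.1  69.1]
0.06 [0.63  0.215 0.38 ] side [262.4  65.2]
242 72 [164 166 163 167 192 147  89  88 145 164 163 157 159]
251 69 [ 71  77 128 165 197 172 130 115 154 166 163 166 162]
262 65 [ 89  87  86  87 106 207 185 127  81  71  75  72  74]
```

The rod is level (−0.2°), at about 0.38 m, held and clear of everything, so I hand in.

```bash
python3 -c "
from station import manip
print(manip.sign_off())"
```

```text
the job is handed in; nothing more can be done
None
```

The job is handed in, with no verdict returned: the ring is locked, the rod went into the tube until its collar stopped at the mouth, then came fully out, and it is held level about 0.38 m above the table. I put it back in the cradle once to regrasp it after a first shallow try at the tube.

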